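# Hang the pipette hanger on its stand and latch the lever

### The arm

A 7-joint arm with a two-finger parallel gripper is mounted at the origin on a cart in front of the work surface, level with it; the furniture and walls round the work are solid. World frame = base frame: x ahead of the robot, y to its left, z up, the work surface at z = 0. Lengths are in m, angles in rad, forces in N, time in s.
With the tool pointing down it reaches from about 0.4 to 0.875 m from the base axis. Payload 19.3 kg.
Tool frame: the origin (TCP) lies on the centre line of the jaws, within the pads' length; the fingertips stand 11 mm ahead of it and the grasp point (between the pads) lies 8 mm behind it; y points along the fingers, x is the direction in which the jaws open and shut, and the axes are right-handed (so a half turn about y gives the same grasp; the last joint's range is limited). The gripper opens to 85 mm and grips with 20 to 120 N. Pads are 22 mm wide; open, the fingers measure 114 mm over their backs; the gripper's body (76 mm by 85 mm) begins 54 mm behind the grasp point. The pads swing forward as they close: fully open they stand 13 mm farther back than shut.
Start: joints at [-1.344, 0.521, -0.036, 1.599, 0.021, 1.021, -0.113], TCP at [0.183, 0.598, 0.242] pointing down, gripper open.
Joint ranges: [-2.91, 2.91], [-0.3, 2.13], [-1.5, 1.42], [0.17, 2.43], [-1.26, 4.41], [0.16, 1.93], [-2.52, 2.52]. Speed limits (rad/s): [1.89, 1.89, 2.39, 2.39, 3.01, 3.01, 3.01].

### API

Orientations are given as [roll, pitch, yaw] about the fixed x, y, z axes, in that order (R = Rz(yaw) Ry(pitch) Rx(roll)).
In Python, from workcell import monitor, cams, bot gives the robot as it stands.
- The arm moves only by the tool send_rows, never from a script. Its argument "series" is text: rows parted by semicolons, each of 7 numbers parted by spaces: the turn, a rotation vector about the tool's x, y, z in rad, then the shift along the tool's x, y, z in mm, then the opening, from 0 (shut) to 1 (fully open). In form: ax ay az tx ty tz claw; .... A call has 1 to 20 rows; each row is the pose to reach, as a shift and turn from the pose commanded when the call began, along the tool's axes at that moment; what a row does not reach only later rows make up. A row lasts 1/12 s, in which the tool goes at most 41.7 mm and 7.16 degrees, less where a joint would pass 70% of its speed; a pose out of reach is approached as far as the arm can. A call with a gripper value outside its range is refused whole. The fingers move at their own pace and stop on an object; "force" is the grip in N (left out, the last holds). Time passes only in rows, so rows that repeat a pose let the fingers close. It gives the time, the measured TCP pose, the force and the opening at its end, in the units of the state.
- monitor.observe(): the state, without advancing time (a new reading comes with each control period).
- cams.grab_frame(name): name is "scene" or "side" or "wrist"; returns the picture (480x640x3 uint8, red, green, blue); there is no depth.
- cams.get_calibration(name): a dict with "mtx" (3x3 intrinsics, pixels), "origin" and "attitude" of the camera in the world. Camera axes: x right, y down, z forward; pixel columns grow to the right and rows downward; lengths in m; the calibration is good to about 2 mm. The wrist camera is an equidistant fisheye: a pixel r from the principal point sees the ray r / f radians off the axis. A picture is of the moment at which its call begins: read the wrist's pose just before it. get_calibration takes no time and is no camera call; for the wrist camera it gives the pose at the moment of the call.
- bot.job_done(): hands the job in, once; it reports no verdict.
The state is a dict: "clock": time; "qpos": joint angles; "qd": joint speeds; "joint_efforts": joint torques, N m; "position": TCP position; "tool_rot": TCP orientation; "force": force on the tool from outside, world axes, zero at the start; "moment": the same for the moment, N m; "grip_width": finger opening in m.
Only numpy, scipy, OpenCV 4.12 (cv2) and the standard library are available. Lean on these libraries where they do the work, as an engineer would, in place of code of your own. Each camera call takes 0.05 s, during which the arm holds its last target.

### The job

Take the metal pipette hanger out of its rest, hang its keyhole over the screw head on the stand's back board and slide it fully down into the narrow slot, then let go. Then press the stand's sprung lever down by its thumb pad until the catch holds it, without forcing it hard against its stop, and leave the hanger hanging and the lever latched down. Leave the other things on the bench alone.

Things in the scene. Friction and masses are not known exactly. Their poses are not given: they have to be found in the camera images.
- stand: Grey fixed stand, base 190x170x12 mm; origin at bench level under the front face of its upright back board (60 mm wide, 12 thick, top 115 mm over the bench). Own x points level away from the front, y left seen from the front. A steel lever at own y = -40 mm, pivoted at own x = +90 mm, 136 mm up, runs forward beside the board; raised, its underside above the hanger's place is about 145 mm up.
- screw (a point): Middle of the free shank of the screw that sticks out to the front (own -x) of the stand's back board, 100 mm over the bench. Shank 6 mm in diameter, 11 mm long between board and head; head 14 mm in diameter, 4 mm thick, its front 15 mm from the board. The point lies 5.5 mm in front of the board. Axes as the stand's.
- catch (a point): A point on the stand's base, 30 mm over the bench, at the foot of the catch post, right of the lever. The post and its spring pawl, which snaps over a cross pin of the lever, fill own x -30 to +15 mm, y -12 to +28 mm from here, up to about 155 mm over the bench. The height at which it catches differs by up to 18 mm from start to start and is not told. Axes as the stand's.
- pad (a point): Centre of the upper face of the lever's black thumb pad, 36 x 34 mm, 170 mm in front of the lever's pivot, about 174 mm over the bench when raised. Moves with the lever; press straight down. Spring: about 5 N here when raised, 12 N at 0.3 rad. Pressing with a force stop of 22 to 26 N always passes the catch; over 45 N is too much.
- lever (a joint): Angle of the lever, rad: 0 raised, grows as the pad is pressed down; a spring drives it back to 0. The catch snaps in somewhere between 0.21 and 0.40 rad, with a few N extra just before; about 4 mm of pad travel later comes a rubber stop (about 3 N per mm, solid after 6 mm). Let go, it stays above 0.18 rad if latched and springs back to 0 if not.
- hanger_tab (a point): Centre of the hanger's grip tab. Hanger: loose upright aluminium plate, 6 mm thick (own x), 100 wide (y), 90 high, plus the tab, 36 wide, up to 150 mm; 0.14 kg; two hooks on its front (own -x). Point 18 mm below the tab's top, 132 above the lower edge, mid-thickness. Grasp across the thickness from above. It starts upright, in a white rest's slot 17 mm deep, 9 wide: lift it straight up.
- hanger_seat (a point): In the hanger, mid-thickness: where the shank's centre lies when it hangs fully down, 3 mm below the upper end of the narrow slot, 82.5 mm over the plate's lower edge. Slot 9 mm wide; it opens downwards into the round hole, 22 mm across, centred 20.5 mm below this point. Axes as the hanger's; hung, it coincides with the screw point to a few mm.
- cup_a: Specimen cup with screw lid, 64 x 64 x 71 mm, origin at the centre of its underside; a bystander.
- cup_b: Another specimen cup with screw lid, 64 x 64 x 71 mm, origin at the centre of its underside; a bystander.
- slides: Grey slide box, 79 x 95 x 33 mm, origin at the centre of its underside; a bystander.
- pipette: Pipette lying on its side, 27 x 212 x 31 mm, origin at the centre of its underside; a bystander.
Things that resemble listed ones, but are neither listed nor needed, are in the scene too. What is shaped like the part that bears hanger_tab but purple is not meant.

How it is judged:
On the way, in this order (a step that is already met when the one before it is completed fails the run):
1. the hanger hangs on the screw, slid fully down (x of hanger_seat in the frame of screw between -0.007 and 0.007 m and y of hanger_seat in the frame of screw between -0.006 and 0.006 m and z of hanger_seat in the frame of screw between -0.006 and 0.005 m), for 0.2 s.
2. the lever is pressed down (value of joint lever above 0.18 rad), for 0.2 s.
At the end, for the whole second after the job is handed in: The hanger hangs on the screw with the shank at the end of the narrow slot (seat point within 7 mm across the board, 6 mm sideways, 6 mm below to 5 mm above the screw point) and within 0.26 rad of upright; the lever is at rest, held by its catch at more than 0.18 rad (all of step 1 and angle between hanger_tab's own z axis and vertical below 0.26 rad and value of joint lever above 0.18 rad and velocity of joint lever between -0.05 and 0.05 rad/s); the robot touches nothing.
It fails at once if the robot presses on the stand or its lever with more than 45 N (contact force between any of the fingers, the arm and stand above 45 N).
It fails at once if a bystander is moved by more than 30 mm (distance of any of cup_a, cup_b, slides, pipette from where it was at the start of the episode above 0.03 m).
It also fails if it takes over 48 s, if anything falls off the work surface, if the arm or the gripper's body presses on something with over 40 N, if the wrist force passes 120 N, or if a joint passes its speed limit or range.

## Working session

There is one attempt and no reset: what is moved stays moved. The work goes in short steps, Python scripts to look and compute and a tool call to move; the robot and the scene stay as the last step left them, time stands still between calls to the robot, and variables do not carry over. Pictures are saved under pics/ and viewed, and the job is handed in when it is done.

Besides the shell and the picture viewer there is one more tool, called after "Request:" as name(argument=value, ...) on one line, values as JSON. send_rows: Moves the arm, as the interface text tells. Its arguments: {"type":"object","properties":{"series":{"type":"string"},"force":{"type":"number"}},"required":["series"]}

```bash
ls; mkdir -p pics; python3 - <<'E'
from workcell import monitor, cams, bot
import cv2
print(monitor.observe())
for n in ["scene","side","wrist"]:
    print(n,cams.get_calibration(n))
    cv2.imwrite(f"pics/{n}0.png",cams.grab_frame(n)[:,:,::-1])
E
```

```text
pics
{'clock': 0.0, 'qpos': array([-1.34422189,  0.52201139, -0.03632145,  1.60001337,  0.02121799,
        1.02110088, -0.11281712]), 'qd': array([ 6.89504102e-04,  1.27615456e-04, -9.32939342e-05, -4.53419950e-04,
        1.94983274e-03, -3.61947733e-04, -9.90132040e-04]), 'joint_efforts': array([ 1.39630952e-04, -9.27105761e+01,  1.98016025e+00, -3.69935310e+01,
        1.78931036e-02,  8.16576445e-03, -2.48149021e-06]), 'position': array([0.18271964, 0.59734875, 0.24172551]), 'tool_rot': array([-1.57089701e+00,  1.14308327e-03,  1.27399908e+00]), 'force': array([-1.10419318, -0.15053615,  0.43907002]), 'moment': array([ 0.02281327, -0.02080225, -0.00950625]), 'grip_width': 0.08512414402833975}
scene {'mtx': array([[554.55602749,   0.        , 317.18152281],
       [  0.        , 554.55602749, 249.24733621],
       [  0.        ,   0.        ,   1.        ]]), 'origin': array([-0.25354482,  0.98202518,  0.5997477 ]), 'attitude': array([-1.99555646,  0.01681697, -2.33941624])}
side {'mtx': array([[571.27748148,   0.        , 315.36302164],
       [  0.        , 571.27748148, 226.92082696],
       [  0.        ,   0.        ,   1.        ]]), 'origin': array([0.14009565, 1.18788838, 0.98089216]), 'attitude': array([-2.28865342,  0.01555729, -2.76738263])}
wrist {'mtx': array([[371.64829954,   0.        , 323.97862487],
       [  0.        , 371.64829954, 238.34891746],
       [  0.        ,   0.        ,   1.        ]]), 'origin': array([0.11591992, 0.61788697, 0.37370858]), 'attitude': array([2.86062795e+00, 6.28514456e-04, 1.27516891e+00])}
```

View pics/scene0.png

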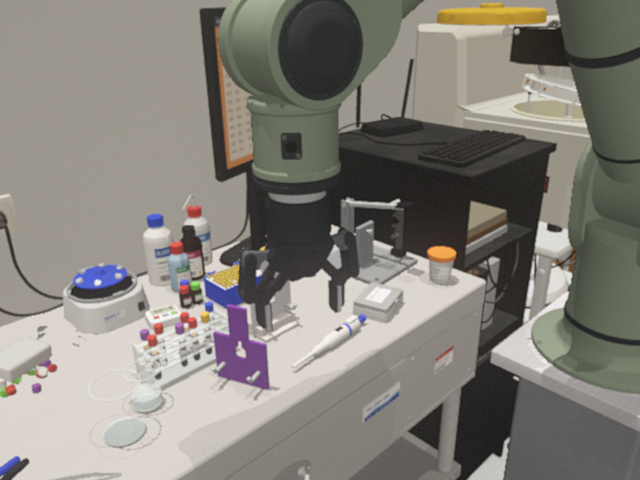

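View pics/side0.png

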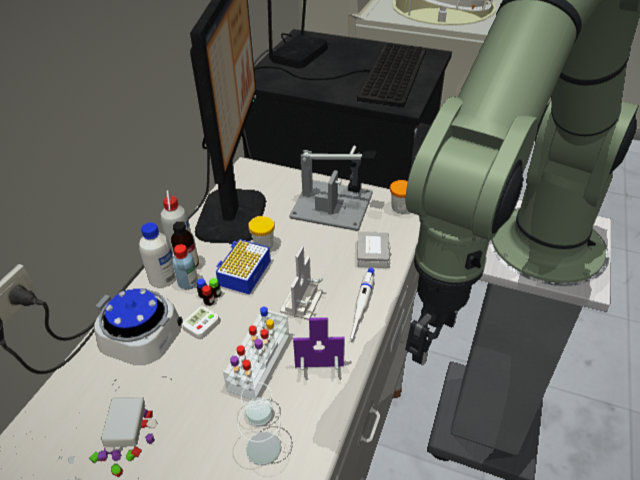

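View pics/wrist0.png

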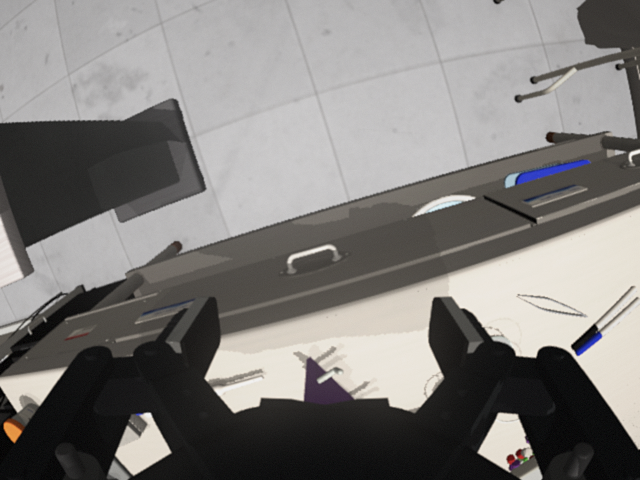

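```bash
cat > h.py <<'E'
import numpy as np, cv2
from scipy.spatial.transform import Rotation as Ro
def rot(a): return Ro.from_euler('xyz',a).as_matrix()
CAL={}
def ray(c,uv,fish=False):
    K=c['mtx'];d=np.array([(uv[0]-K[0,2])/K[0,0],(uv[1]-K[1,2])/K[1,1],1.])
    if fish:
        r=np.hypot(d[0],d[1]); 
        d=np.array([np.sin(r)*d[0]/max(r,1e-9),np.sin(r)*d[1]/max(r,1e-9),np.cos(r)])
    d=rot(c['attitude'])@d
    return np.array(c['origin']),d/np.linalg.norm(d)
def plane(c,uv,z,fish=False):
    o,d=ray(c,uv,fish); return o+d*(z-o[2])/d[2]
def proj(c,p,fish=False):
    K=c['mtx'];q=rot(c['attitude']).T@(np.array(p)-c['origin'])
    if fish:
        r=np.hypot(q[0],q[1]);t=np.arctan2(r,q[2]);return np.array([K[0,2]+K[0,0]*t*q[0]/r,K[1,2]+K[0,0]*t*q[1]/r])
    return np.array([K[0,2]+K[0,0]*q[0]/q[2],K[1,2]+K[1,1]*q[1]/q[2]])
def tri(rs):
    A=np.zeros((3,3));b=np.zeros(3)
    for o,d in rs:
        P=np.eye(3)-np.outer(d,d);A+=P;b+=P@o
    x=np.linalg.solve(A,b)
    return x,[np.linalg.norm((np.eye(3)-np.outer(d,d))@(x-o)) for o,d in rs]
def crop(src,dst,x0,y0,w,h,s):
    im=cv2.imread(src)[y0:y0+h,x0:x0+w]; cv2.imwrite(dst,cv2.resize(im,None,fx=s,fy=s,interpolation=cv2.INTER_CUBIC))
E
python3 - <<'E'
from h import *
crop('pics/side0.png','pics/c1.png',270,140,120,90,6)
crop('pics/side0.png','pics/c2.png',260,230,130,90,6)
crop('pics/scene0.png','pics/c3.png',320,180,130,100,6)
E
```

```text
(no output)
```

View pics/c1.png

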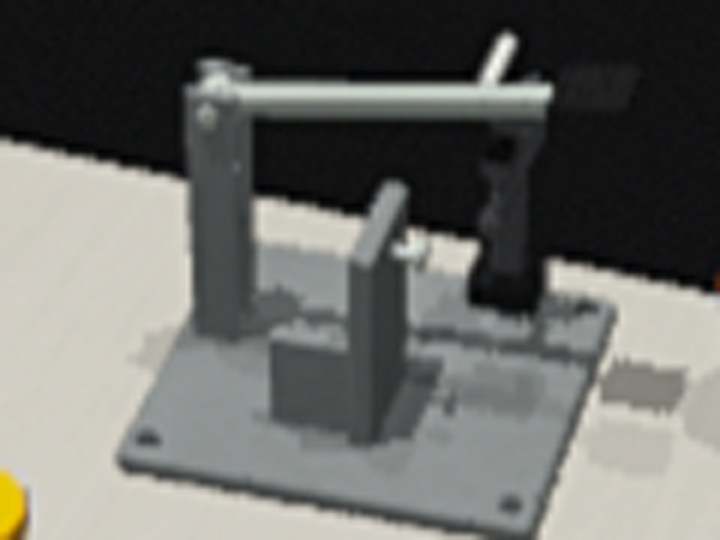

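View pics/c2.png

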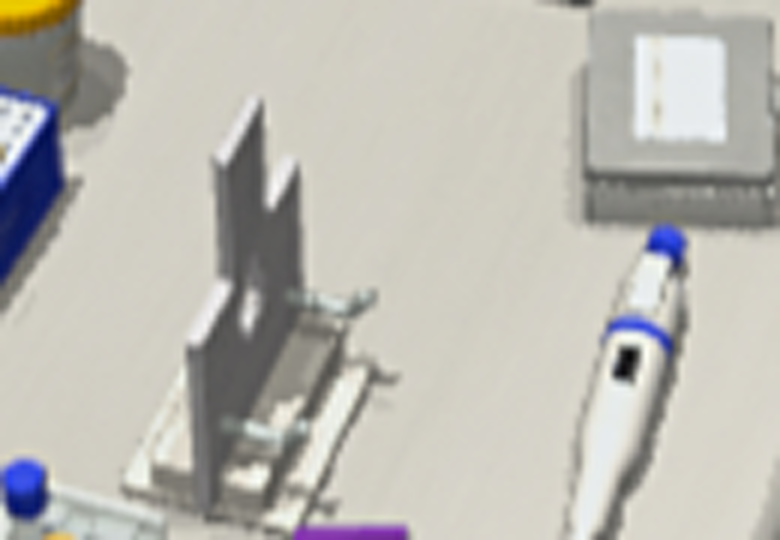

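View pics/c3.png

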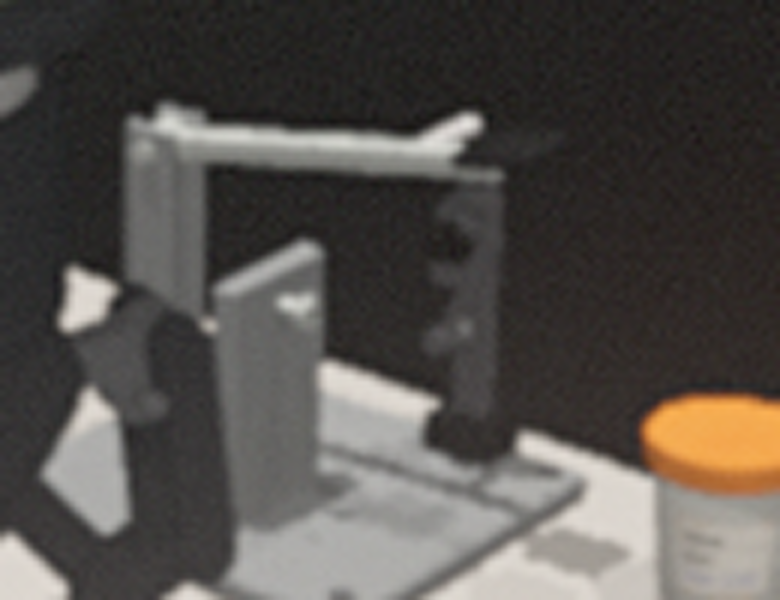

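```bash
python3 - <<'E'
from h import *
from workcell import cams
c=cams.get_calibration('side');s=cams.get_calibration('scene')
f=lambda p,o:(p[0]/6+o[0],p[1]/6+o[1])
o1=(270,140);o2=(260,230);o3=(320,180)
print('base corners',[plane(c,f(p,o1),.012).round(3) for p in [(535,530),(120,458),(615,308)]])
print('board top front-left, ',[plane(c,f(p,o1),.115).round(3) for p in [(372,262),(352,262),(405,185),(390,182)]])
print('screw head',plane(c,f((418,250),o1),.1),tri([ray(c,f((418,250),o1)),ray(s,f((295,302),o3))]))
print('lever end',[plane(c,f(p,o1),.17).round(3) for p in [(590,90),(240,90)]])
print('tab top',[plane(c,f(p,o2),.155).round(3) for p in [(218,160),(229,162),(262,97),(252,99)]])
print('plate bottom',plane(c,f((210,515),o2),0.005),'shoulder',[plane(c,f(p,o2),.095).round(3) for p in [(198,345),(295,160)]])
print('tall',[plane(c,p,.0).round(3) for p in [(367,300),(373,250),(262,235),(398,195)]])
E
```

```text
base corners [array([0.452, 0.126, 0.012]), array([0.638, 0.144, 0.012]), array([ 0.466, -0.034,  0.012])]
board top front-left,  [array([0.536, 0.101, 0.115]), array([0.544, 0.104, 0.115]), array([0.542, 0.044, 0.115]), array([0.549, 0.044, 0.115])]
screw head [0.52771276 0.06709955 0.1       ] (array([0.524765  , 0.07401851, 0.10663943]), [np.float64(0.0010041387627114304), np.float64(0.0010041387627113291)])
lever end [array([0.467, 0.026, 0.17 ]), array([0.605, 0.076, 0.17 ])]
tab top [array([0.501, 0.413, 0.155]), array([0.497, 0.413, 0.155]), array([0.498, 0.379, 0.155]), array([0.501, 0.381, 0.155])]
plate bottom [0.49587345 0.44638817 0.005     ] shoulder [array([0.497, 0.445, 0.095]), array([0.5  , 0.347, 0.095])]
tall [array([0.363, 0.342, 0.   ]), array([0.398, 0.179, 0.   ]), array([ 0.682,  0.225, -0.   ]), array([ 0.399, -0.058,  0.   ])]
```

```bash
cat >> h.py <<'E'
def Rdown(yaw): return rot([-np.pi/2,0,yaw])
def go(p,yaw,st,cmd=None):
    R=rot(st['tool_rot']);
    return Ro.from_matrix(R.T@Rdown(yaw)).as_rotvec().round(4), (R.T@(np.array(p)-st['position'])*1000).round(1)
E
python3 - <<'E'
from h import *
from workcell import monitor
print(go([.43,.40,.31],0.0,monitor.observe()))
E
```

```text
(array([ 6.000e-04,  1.274e+00, -7.000e-04]), array([-116.6,  -68. , -294.2]))
```

Request:
send_rows(series="0 0.12 0 -10 -30 -20 1; 0 0.24 0 -20 -50 -50 1; 0 0.36 0 -32 -68 -80 1; 0 0.48 0 -43 -68 -110 1; 0 0.6 0 -54 -68 -138 1; 0 0.72 0 -65 -68 -166 1; 0 0.84 0 -76 -68 -194 1; 0 0.96 0 -87 -68 -222 1; 0 1.08 0 -98 -68 -250 1; 0 1.2 0 -109 -68 -276 1; 0 1.274 0 -117 -68 -294 1; 0 1.274 0 -117 -68 -294 1; 0 1.274 0 -117 -68 -294 1")

```text
clock: 1.23
position: [0.4303, 0.399, 0.3101]
tool_rot: [-1.571, 0.0, -0.001]
force: [-0.9, 0.7, 0.5]
grip_width: 0.0854
```

```bash
cat > snap.py <<'E'
import sys,cv2,pickle
from workcell import monitor,cams
tag=sys.argv[1]; D={}
for n in sys.argv[2:]:
    c=cams.get_calibration(n); im=cams.grab_frame(n); D[n]=c
    cv2.imwrite(f"pics/{n}{tag}.png",im[:,:,::-1])
pickle.dump(D,open(f'cal{tag}.pkl','wb'))
s=monitor.observe();print({k:s[k] for k in ('clock','position','tool_rot','force','grip_width','qpos')})
E
python3 snap.py 1 wrist scene side
```

```text
{'clock': 1.3833, 'position': array([0.42892496, 0.40055834, 0.31014908]), 'tool_rot': array([-1.57067918e+00,  5.05908895e-04,  2.31651109e-03]), 'force': array([ 0.92473602,  0.06104651, -0.06601584]), 'grip_width': 0.08528346415585723, 'qpos': array([-1.08407288,  0.41192064,  0.32678113,  1.63389305, -0.14377928,
        1.11971939, -0.71755372])}
```

View pics/wrist1.png

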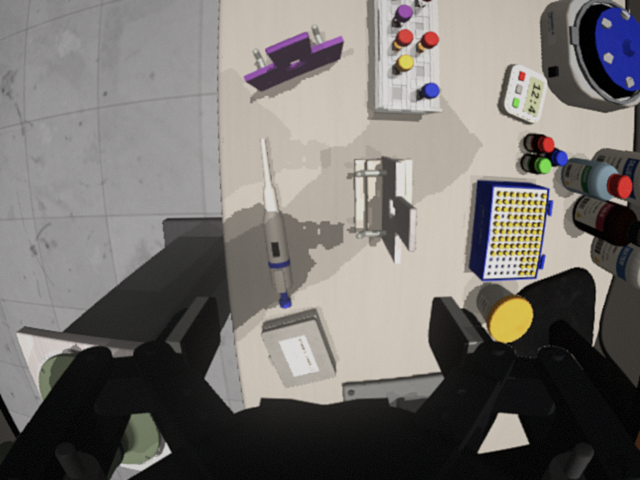

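View pics/scene1.png

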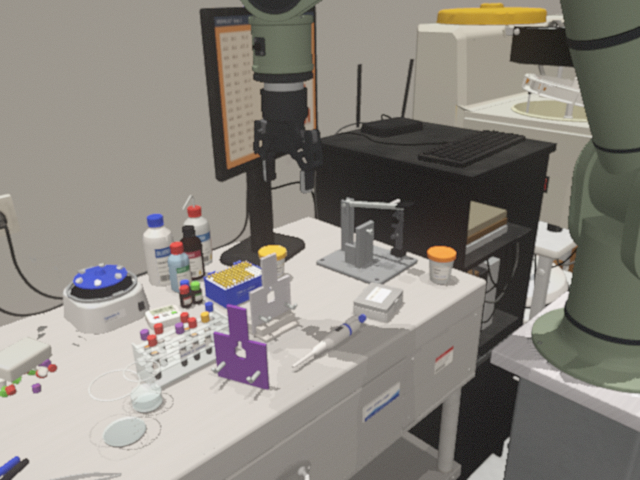

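View pics/side1.png

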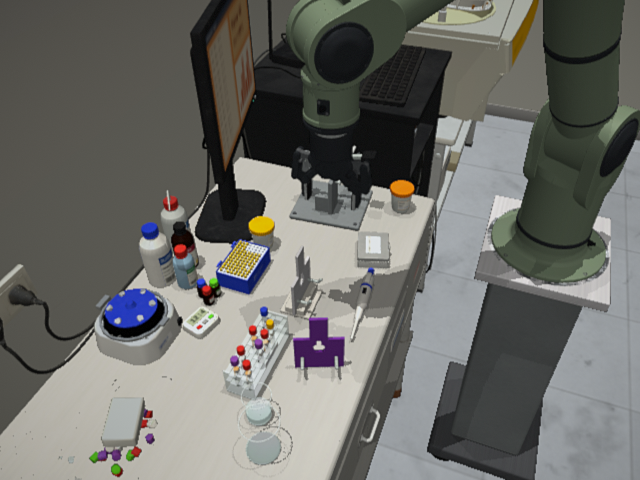

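```bash
python3 - <<'E'
from h import *
crop('pics/wrist1.png','pics/c4.png',340,140,90,130,6)
crop('pics/scene1.png','pics/c5.png',235,240,80,110,7)
crop('pics/scene1.png','pics/c6.png',310,185,120,100,6)
E
```

```text
(no output)
```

View pics/c4.png

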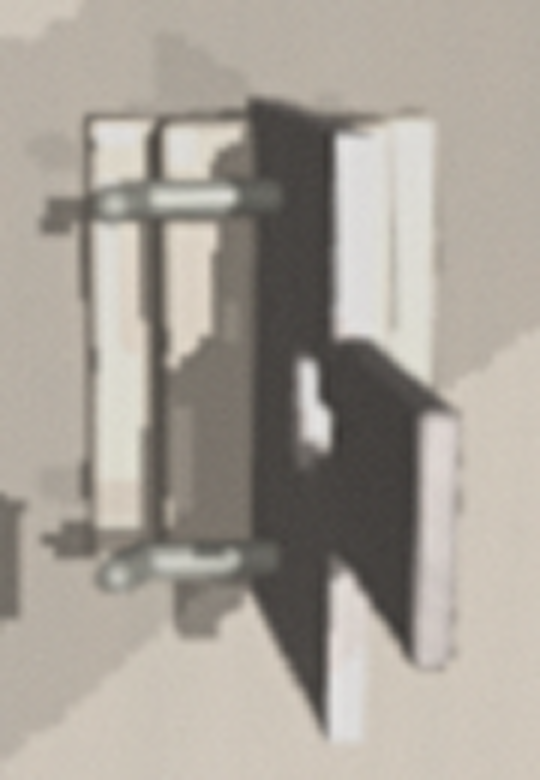

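View pics/c5.png

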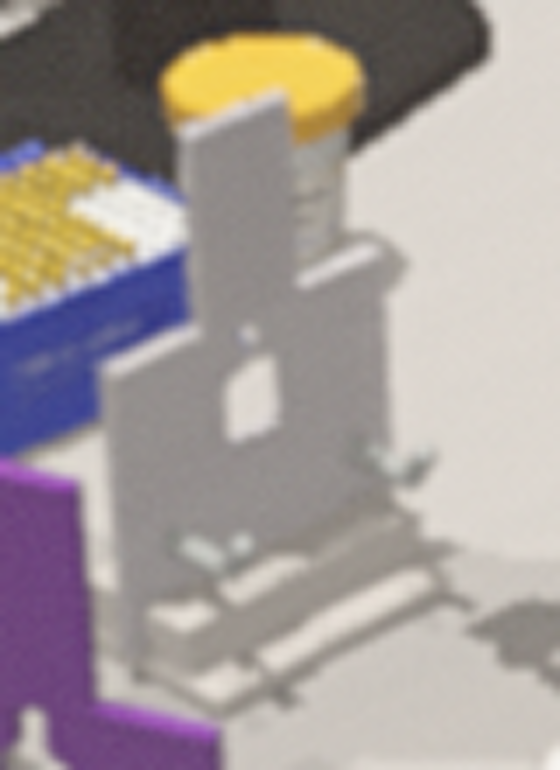

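View pics/c6.png

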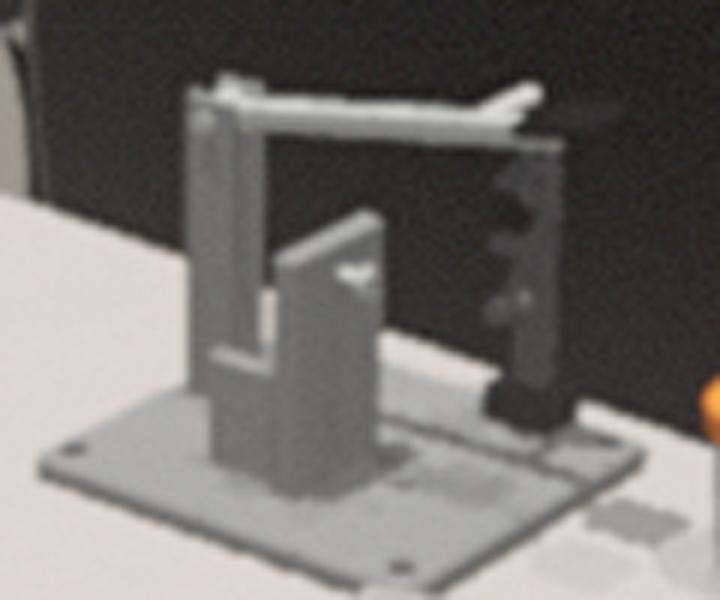

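```bash
python3 - <<'E'
from h import *
import pickle
C=pickle.load(open('cal1.pkl','rb'));w,s,c=C['wrist'],C['scene'],C['side']
o4=(340,140);o2=(260,230);o5=(235,240)
f=lambda p,o,k=6:(p[0]/k+o[0]-.5+.5/k,p[1]/k+o[1]-.5+.5/k)
def t(a,b,e):
    W=ray(w,f(a,o4),True);S=ray(c,f(b,o2));E=ray(s,f(e,o5,7))
    for r in ([W,S],[W,E],[S,E],[W,S,E]): 
        x,q=tri(r); print(x.round(4),np.round(q,4))
t((437,409),(224,161),(184,130)); print()
t((430,667),(257,98),(285,93)); print()
# shoulders: +y outer corner / -y outer corner
t((345,735),(292,161),(382,245))
E
```

```text
[0.5009 0.4116 0.1543] [0.0009 0.0009]
[0.5    0.4118 0.159 ] [0.0012 0.0012]
[0.4981 0.4134 0.1588] [0.0018 0.0018]
[0.4998 0.4123 0.1577] [0.0012 0.002  0.0019]

[0.5037 0.3741 0.1502] [0.0005 0.0005]
[0.5018 0.3753 0.157 ] [0.0013 0.0013]
[0.5007 0.3768 0.1562] [0.0023 0.0023]
[0.502  0.3757 0.1553] [0.0009 0.0024 0.0024]

[0.5048 0.3422 0.0898] [0.0005 0.0005]
[0.5024 0.3436 0.0983] [0.0022 0.0022]
[0.5014 0.3446 0.0969] [0.0032 0.0032]
[0.5028 0.344  0.0961] [0.0014 0.003  0.0036]
```

```bash
python3 - <<'E'
from h import *
from workcell import monitor
print(go([.501,.394,.21],0.04,monitor.observe()))
E
```

```text
(array([-0.0001, -0.0377, -0.0005]), array([ 72.1, 100.1,  -6.7]))
```

Request:
send_rows(series="0 -0.04 0 25 30 -2 1; 0 -0.04 0 50 60 -4 1; 0 -0.04 0 71 85 -6 1; 0 -0.04 0 71 100 -6 1; 0 -0.04 0 71 100 -6 1; 0 -0.04 0 71 100 -6 1")

```text
clock: 1.88
position: [0.4998, 0.3944, 0.21]
tool_rot: [-1.571, 0.001, 0.041]
force: [-0.9, -0.4, 0.8]
grip_width: 0.0856
```

```bash
python3 snap.py 2 wrist scene side
```

```text
{'clock': 2.0333, 'position': array([0.50043507, 0.39479745, 0.21191568]), 'tool_rot': array([-1.56911505e+00, -1.27804290e-03,  4.13177059e-02]), 'force': array([0.37689787, 0.5177193 , 0.7691455 ]), 'grip_width': 0.08574065703931598, 'qpos': array([-0.95383063,  0.59074803,  0.29508159,  1.60946088, -0.19845977,
        0.9688602 , -0.55218557])}
```

View pics/wrist2.png

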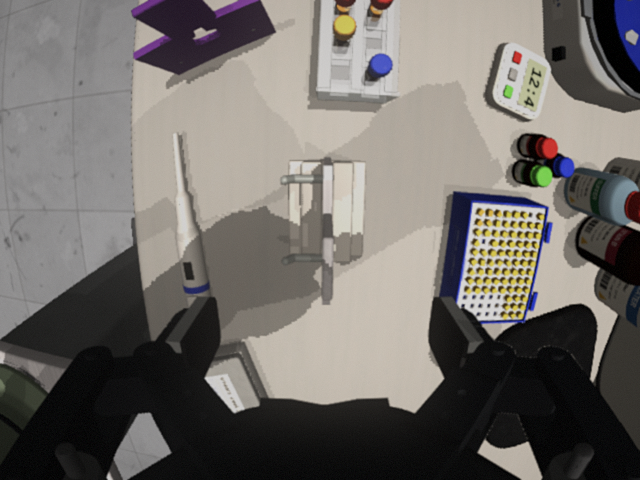

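View pics/scene2.png

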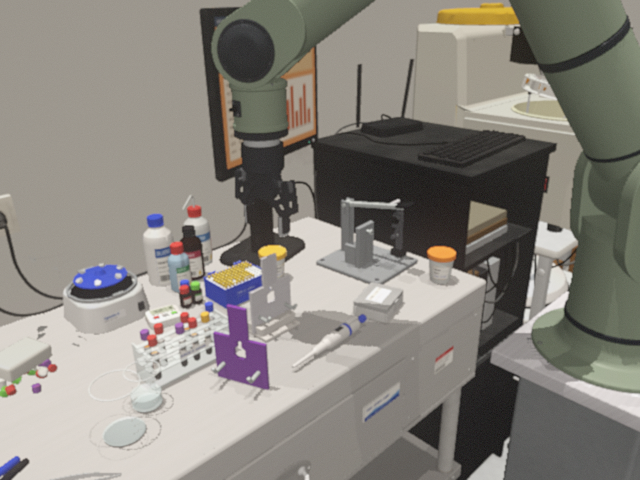

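```bash
python3 - <<'E'
from h import *
crop('pics/wrist2.png','pics/c7.png',280,150,100,160,5)
import pickle
C=pickle.load(open('cal2.pkl','rb'))
for y in(.376,.412): print(proj(C['wrist'],[.501,y,.156],True))
E
```

```text
[323.73143492 299.13408423]
[326.66249593 236.40339016]
```

View pics/c7.png

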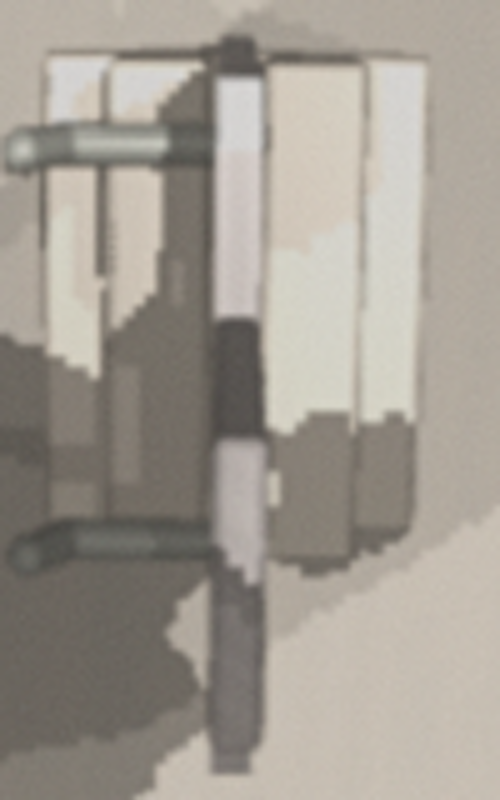

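Request:
send_rows(series="0 0.005 0 1.5 30 -0.5 1; 0 0.005 0 1.5 55 -0.5 1; 0 0.005 0 1.5 72 -0.5 1; 0 0.005 0 1.5 80.5 -0.5 1; 0 0.005 0 1.5 80.5 -0.5 1; 0 0.005 0 1.5 80.5 -0.5 1", force=50)

```text
clock: 2.53
position: [0.5025, 0.3939, 0.131]
tool_rot: [-1.57, -0.001, 0.035]
force: [0.1, -1.2, 0.4]
grip_width: 0.0855
```

```bash
python3 snap.py 3 wrist scene
```

```text
{'clock': 2.6333, 'position': array([0.50278595, 0.39393548, 0.13143498]), 'tool_rot': array([-1.56930854, -0.00164436,  0.03508717]), 'force': array([ 1.38010622, -0.56234563,  0.23274285]), 'grip_width': 0.0851161191268004, 'qpos': array([-0.93013828,  0.68805483,  0.26499629,  1.66556391, -0.23040511,
        0.81646822, -0.52950757])}
```

View pics/wrist3.png

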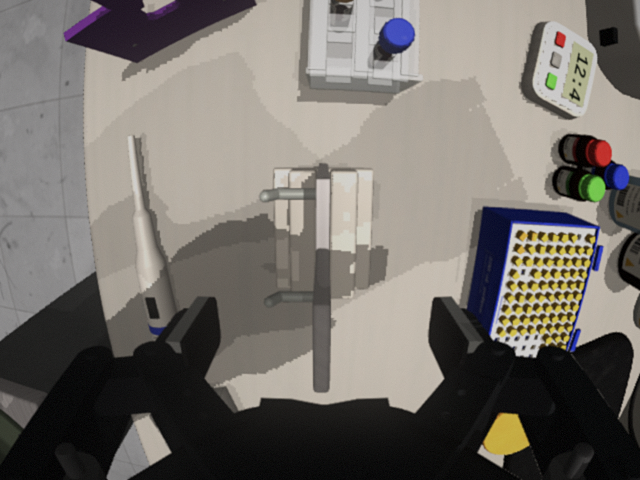

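View pics/scene3.png

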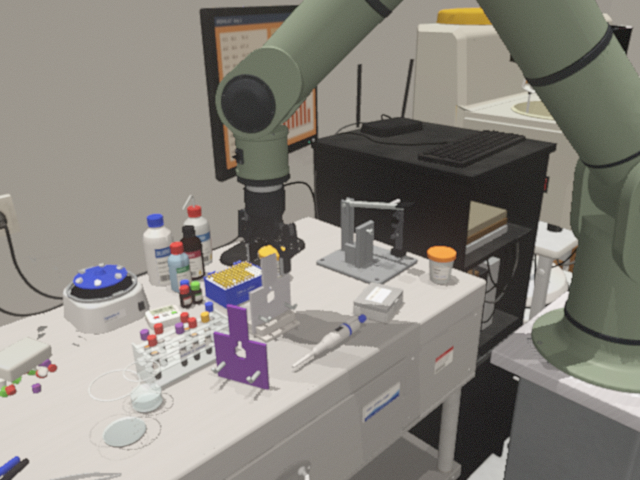

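```bash
python3 - <<'E'
from h import *
import pickle
C=pickle.load(open('cal3.pkl','rb'))
w=C['wrist'];print(w['origin'],w['attitude'])
for p in [(.5028,.3939,.131),(.5028,.3939,.139),(.502,.376,.156),(.5016,.412,.156),(.5028-.0425,.3939,.133),(.5028+.0425,.3939,.133)]: print(p,proj(w,p,True),proj(C['scene'],p))
crop('pics/scene3.png','pics/c8.png',220,200,110,130,5)
E
```

```text
[0.50047418 0.46397879 0.26297332] [ 2.86139588e+00 -3.42757560e-04  3.65454800e-02]
(0.5028, 0.3939, 0.131) [323.27358439 315.7162539 ] [267.51849087 268.08403045]
(0.5028, 0.3939, 0.139) [323.24463386 325.51165937] [267.2933426  264.32428271]
(0.502, 0.376, 0.156) [319.21532758 389.99648161] [274.32614125 253.52495509]
(0.5016, 0.412, 0.156) [321.43264214 302.33102125] [259.72376763 259.39456722]
(0.46030000000000004, 0.3939, 0.133) [218.02313755 312.57758405] [281.97212433 274.14900323]
(0.5453, 0.3939, 0.133) [427.74506433 319.33214578] [253.69981784 260.5042132 ]
```

View pics/c8.png

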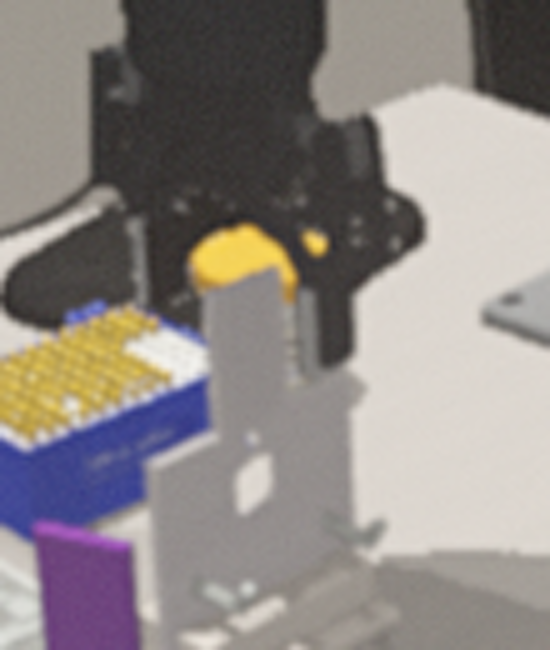

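Request:
send_rows(series="0 0 0 0 0 0 0; 0 0 0 0 0 0 0; 0 0 0 0 0 0 0; 0 0 0 0 0 0 0; 0 0 0 0 0 0 0; 0 0 0 0 0 0 0; 0 0 0 0 0 0 0; 0 0 0 0 0 0 0; 0 0 0 0 0 0 0; 0 0 0 0 0 0 0", force=50)

```text
clock: 3.47
position: [0.5023, 0.3934, 0.1299]
tool_rot: [-1.571, -0.0, 0.035]
force: [-0.7, 0.2, 2.8]
grip_width: 0.0053
```

```bash
python3 snap.py 4 wrist
```

```text
{'clock': 3.5167, 'position': array([0.50230221, 0.39336918, 0.12987092]), 'tool_rot': array([-1.57072901e+00, -1.23199395e-04,  3.49439462e-02]), 'force': array([-0.65289412,  0.28644854,  1.97501165]), 'grip_width': 0.005132808333031976, 'qpos': array([-0.92972574,  0.68998828,  0.26449606,  1.66665713, -0.23055229,
        0.81551477, -0.52934282])}
```

View pics/wrist4.png

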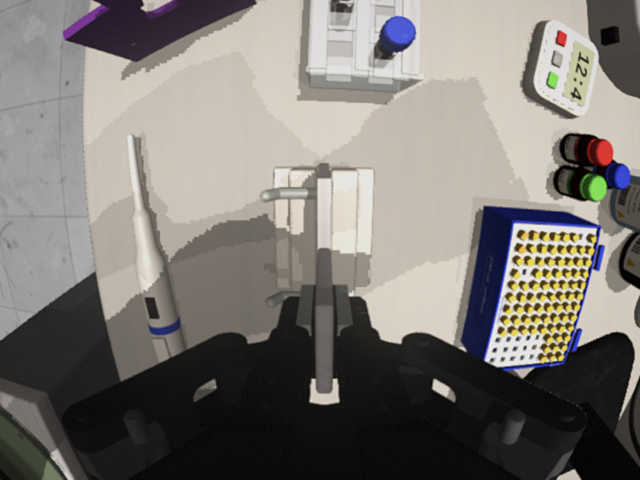

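Request:
send_rows(series="0 0 0 0 -8 0 0; 0 0 0 0 -18 0 0; 0 0 0 0 -30 0 0; 0 0 0 0 -60 0 0; 0 0 0 0 -95 0 0; 0 0 0 0 -130 0 0; 0 0 0 0 -160 0 0; 0 0 0 0 -160 0 0; 0 0 0 0 -160 0 0")

```text
clock: 4.27
position: [0.5027, 0.3936, 0.2925]
tool_rot: [-1.568, -0.003, 0.035]
force: [0.7, 0.2, -2.3]
grip_width: 0.0052
```

```bash
python3 snap.py 5 wrist scene side; python3 - <<'E'
from h import *
crop('pics/scene1.png','pics/c6.png',330,195,90,75,8)
E
```

```text
{'clock': 4.4167, 'position': array([0.50182775, 0.39309482, 0.28916007]), 'tool_rot': array([-1.57159521e+00,  1.01590209e-03,  3.49934146e-02]), 'force': array([ 0.30325031, -0.08224936, -2.38776092]), 'grip_width': 0.0055298409089710975, 'qpos': array([-0.96728916,  0.51958189,  0.32203802,  1.52167101, -0.17461814,
        1.13002668, -0.57506004])}
```

View pics/scene5.png

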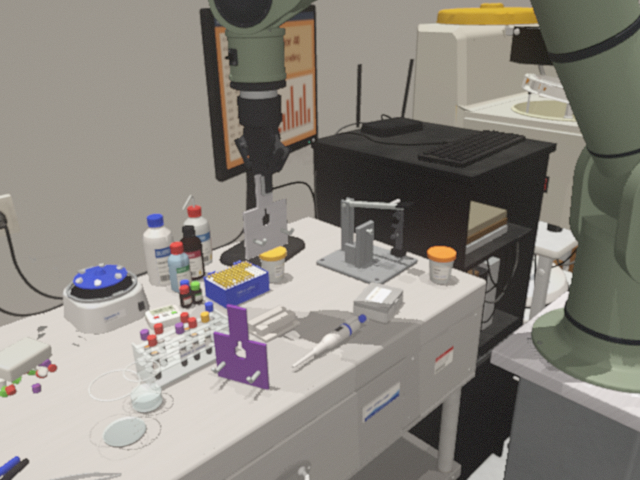

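View pics/side5.png

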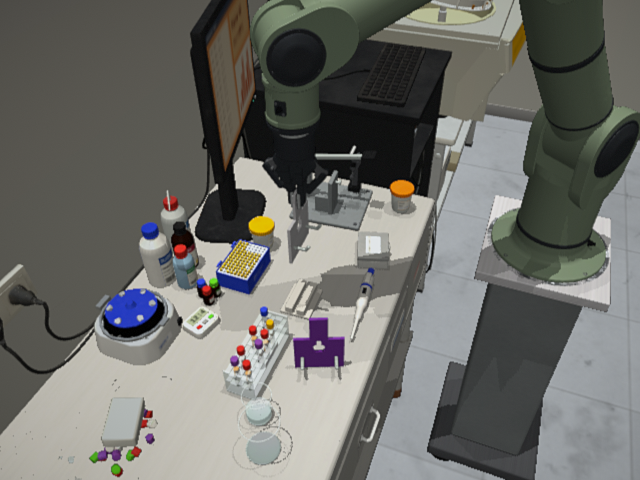

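View pics/c6.png

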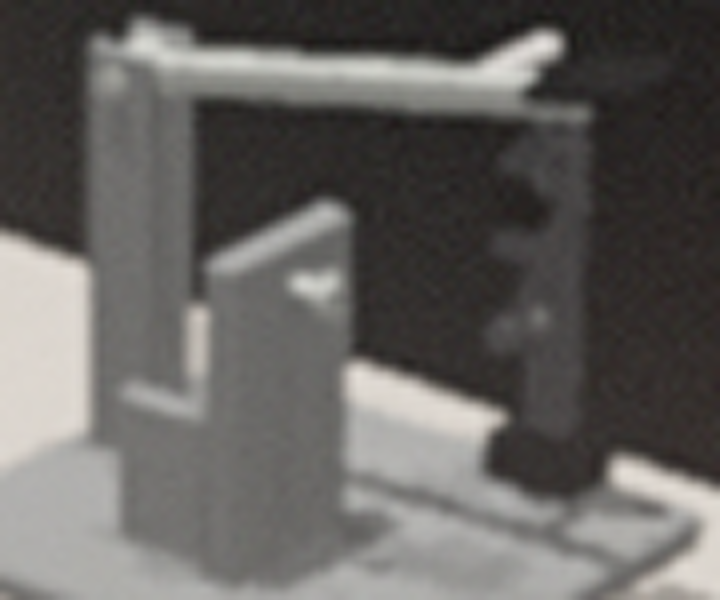

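```bash
python3 - <<'E'
from h import *
from workcell import monitor
s=monitor.observe()
print(go([.45,.17,.34],0.09,s))
E
```

```text
(array([ 0.0008, -0.055 , -0.001 ]), array([ -59.7,  -50.6, -221.2]))
```

Request:
send_rows(series="0 -0.02 0 -10 -15 -30 0; 0 -0.04 0 -20 -30 -60 0; 0 -0.055 0 -30 -50 -90 0; 0 -0.055 0 -40 -50 -125 0; 0 -0.055 0 -50 -50 -160 0; 0 -0.055 0 -60 -50 -195 0; 0 -0.055 0 -60 -50 -221 0; 0 -0.055 0 -60 -50 -221 0; 0 -0.055 0 -60 -50 -221 0; 0 -0.055 0 -60 -50 -221 0")

```text
clock: 5.25
position: [0.4499, 0.1708, 0.3394]
tool_rot: [-1.571, 0.001, 0.09]
force: [-0.8, 0.4, -1.2]
grip_width: 0.0055
```

```bash
python3 snap.py 6 wrist scene
```

```text
{'clock': 5.35, 'position': array([0.44988336, 0.17122083, 0.33931727]), 'tool_rot': array([-1.57127270e+00,  7.88853230e-04,  9.11114248e-02]), 'force': array([ 0.52533276, -0.62347969, -0.91281957]), 'grip_width': 0.005467650941102538, 'qpos': array([-0.81547454,  0.19607462,  0.39040176,  1.84970388, -0.08255996,
        1.11249283, -0.30406243])}
```

View pics/wrist6.png

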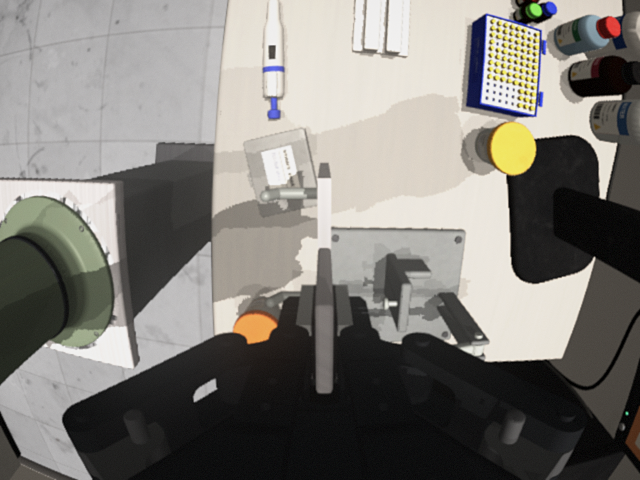

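```bash
python3 - <<'E'
from h import *
from workcell import monitor
s=monitor.observe()
print(go([.62,.17,.34],0.09,s))
E
```

```text
(array([ 0.0005,  0.0011, -0.0008]), array([169.3,  -0.8, -16.7]))
```

Request:
send_rows(series="0 0 0 35 0 -4 0; 0 0 0 70 0 -8 0; 0 0 0 105 0 -12 0; 0 0 0 140 0 -16 0; 0 0 0 165 0 -16 0; 0 0 0 165 0 -16 0; 0 0 0 165 0 -16 0; 0 0 0 165 0 -16 0")

```text
clock: 6.02
position: [0.6153, 0.1698, 0.339]
tool_rot: [-1.571, 0.001, 0.091]
force: [-0.5, 0.9, -2.2]
grip_width: 0.0054
```

```bash
python3 snap.py 7 wrist; python3 - <<'E'
from h import *
crop('pics/wrist6.png','pics/d6.png',310,220,180,140,4)
crop('pics/wrist7.png','pics/d7.png',190,200,180,150,4)
E
```

```text
{'clock': 6.0667, 'position': array([0.61508943, 0.16981465, 0.33951719]), 'tool_rot': array([-1.57082597e+00,  8.18241485e-04,  9.07830816e-02]), 'force': array([-0.5812971 ,  0.49216513, -1.42381785]), 'grip_width': 0.005617914571323277, 'qpos': array([-0.62538295,  0.49284287,  0.40995948,  1.45283355, -0.20097058,
        1.23824448, -0.10238873])}
```

View pics/wrist7.png

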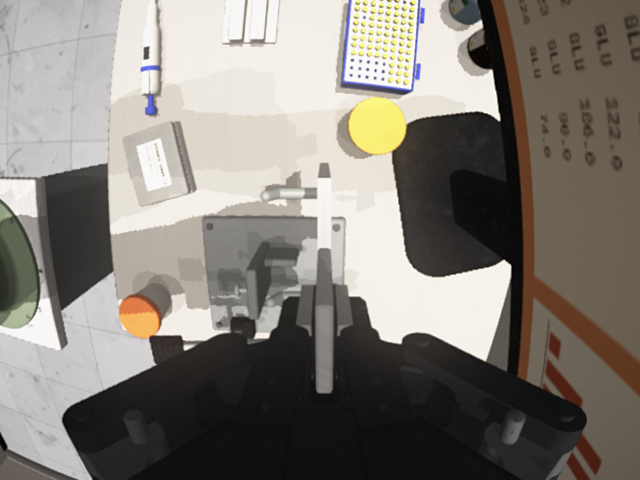

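View pics/d6.png

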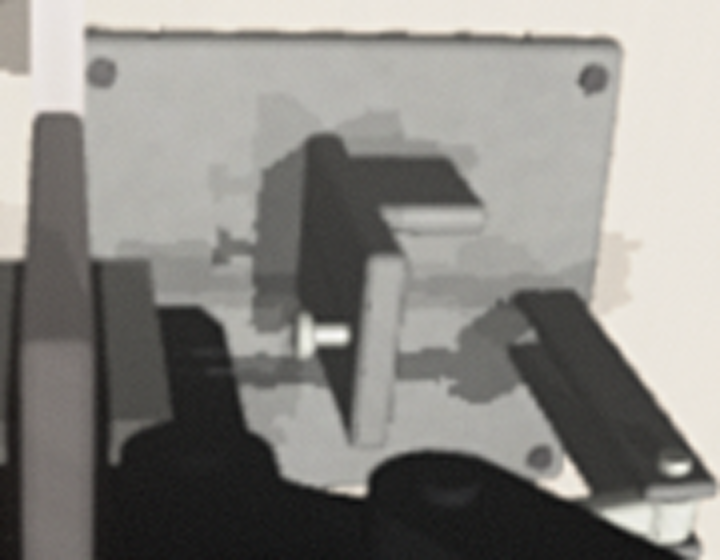

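View pics/d7.png

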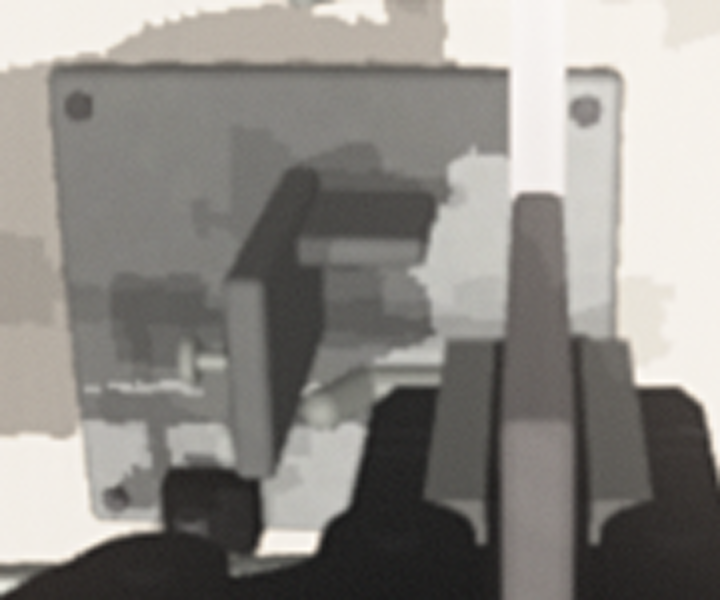

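```bash
python3 - <<'E'
from h import *
import pickle
A=pickle.load(open('cal6.pkl','rb'))['wrist'];B=pickle.load(open('cal7.pkl','rb'))['wrist']
f=lambda p,o,k=4:(p[0]/k+o[0]-.5+.5/k,p[1]/k+o[1]-.5+.5/k)
P={}
for n,a,b in [('bFL',(367,257),(228,281)),('bBL',(406,257),(264,279)),('bFR',(354,443),(240,476)),('bBR',(385,445),(270,477)),('head',(303,336),(186,363)),('h1',(101,72),(78,105)),('h2',(593,78),(585,111)),('h3',None,(117,496)),('h4',(540,458),None)]:
    if a and b:
        x,q=tri([ray(A,f(a,(310,220)),True),ray(B,f(b,(190,200)),True)]);print(n,x.round(4),np.round(q[0],4),end=' ')
    z=.115 if n[0]=='b' else .1 if n=='head' else .012
    if a:print('A',plane(A,f(a,(310,220)),z,True).round(4),end='')
    if b:print('B',plane(B,f(b,(190,200)),z,True).round(4),end='')
    print()
E
```

```text
bFL [0.5404 0.0938 0.1098] 0.0 A [0.5391 0.096  0.115 ]B [0.5415 0.096  0.115 ]
bBL [0.5505 0.096  0.1122] 0.0004 A [0.5497 0.0968 0.115 ]B [0.551  0.0975 0.115 ]
bFR [0.5455 0.0386 0.1143] 0.0004 A [0.5452 0.0395 0.115 ]B [0.5456 0.0385 0.115 ]
bBR [0.5541 0.0397 0.1157] 0.0 A [0.5543 0.0393 0.115 ]B [0.554  0.0392 0.115 ]
head [0.5279 0.0662 0.104 ] 0.0003 A [0.5288 0.0646 0.1   ]B [0.527 0.064 0.1  ]
h1 [0.4695 0.1114 0.0139] 0.0001 A [0.4696 0.1109 0.012 ]B [0.4689 0.1108 0.012 ]
h2 [0.6347 0.1242 0.0132] 0.0002 A [0.6352 0.1241 0.012 ]B [0.6348 0.1236 0.012 ]
B [ 0.4814 -0.0342  0.012 ]
A [ 0.6472 -0.0221  0.012 ]
```

```bash
python3 - <<'E'
from h import *
crop('pics/scene5.png','pics/e5.png',235,165,65,105,7)
crop('pics/scene6.png','pics/e6.png',300,130,90,110,7)
E
```

```text
(no output)
```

View pics/e5.png

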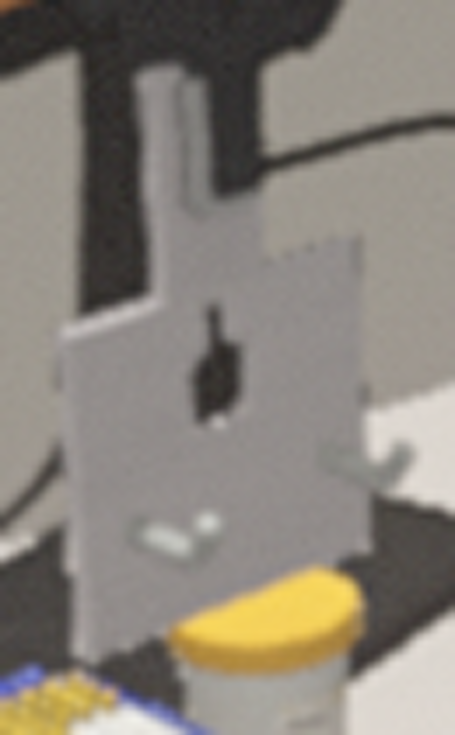

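View pics/e6.png

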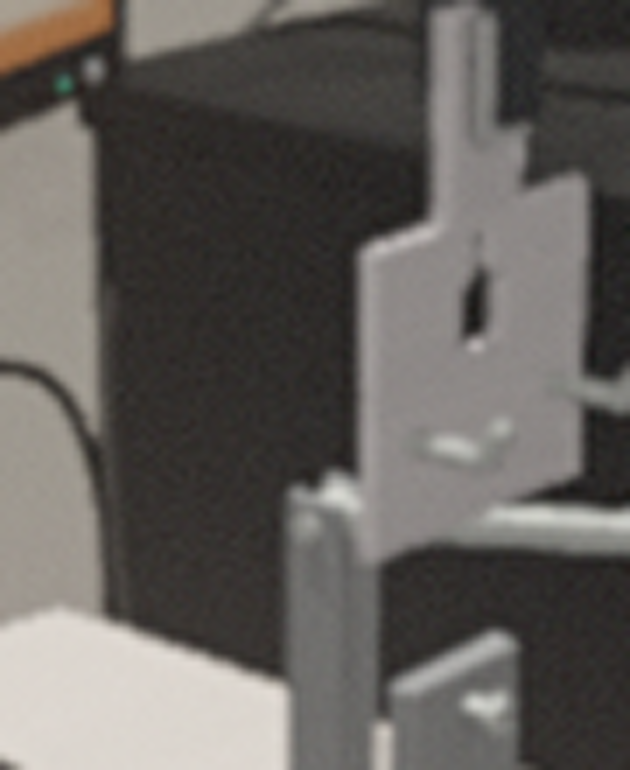

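```bash
python3 - <<'E'
from h import *
import pickle
def run(cal,tcp,yaw,off,pts,k=7):
    c=pickle.load(open(cal,'rb'))['scene'];R=Rdown(yaw);n=R[:,0]
    for nm,p in pts:
        o,d=ray(c,(p[0]/k+off[0]-.5+.5/k,p[1]/k+off[1]-.5+.5/k))
        t=(n@(np.array(tcp)-.003*n-o))/(n@d);x=R.T@(o+t*d-tcp)*1000
        print(nm,x.round(1))
run('cal5.pkl',[.5022,.3934,.290],.035,(235,165),[('LS',(68,338)),('RS',(358,243)),('BL',(80,658)),('BR',(370,553)),('holebot',(218,422)),('tabL',(155,303)),('slottop',(212,305)),('holeL',(195,385)),('holeR',(241,375))])
print()
run('cal6.pkl',[.4499,.171,.3394],.090,(300,130),[('LS',(362,262)),('RS',(586,180)),('BL',(368,562)),('BR',(580,470)),('holebot',(477,342)),('tabL',(437,222)),('slottop',(478,235))])
E
```

```text
LS [-3.  31.7 48.9]
RS [ -3.   32.7 -50.7]
BL [ -3.  119.3  52.9]
BR [ -3.  123.3 -50.3]
holebot [-3.  68.6  1.6]
tabL [-3.  30.3 20.2]
slottop [-3.  36.   1.3]
holeL [-3.  56.1  8.7]
holeR [-3.  57.9 -7.2]

LS [-3.  32.8 55.6]
RS [ -3.   32.4 -50.8]
BL [ -3.  120.6  51.7]
BR [ -3.  121.6 -52.7]
holebot [-3.  68.5  1.5]
tabL [-3.  29.1 21.7]
slottop [-3.  37.1  2.1]
```

```bash
python3 - <<'E'
from h import *
import pickle
B=pickle.load(open('cal7.pkl','rb'))['wrist'];S=pickle.load(open('cal1.pkl','rb'))['scene']
import workcell
from workcell import cams
D=cams.get_calibration('side')
f=lambda p,o,k=4:(p[0]/k+o[0]-.5+.5/k,p[1]/k+o[1]-.5+.5/k)
O=np.array([.5429,.0675,0]);R=Ro.from_euler('z',.082).as_matrix()
own=lambda p:((R.T@(np.array(p)-O))*1000).round(1)
for z in (.03,.15):
  print(z,'d7',[own(plane(B,f(p,(190,200)),z,True)) for p in [(165,470),(262,475),(258,550)]])
  print('scene',[own(plane(S,f(p,(330,195),8),z)) for p in [(490,435),(600,460),(555,490)]])
  print('side',[own(plane(D,f(p,(270,140),6),z)) for p in [(470,290),(545,300),(530,315)]])
print('post top scene',[own(plane(S,f(p,(330,195),8),.155)) for p in [(530,100),(590,110),(585,125)]])
print('post top side',[own(plane(D,f(p,(270,140),6),.155)) for p in [(490,120),(548,120)]])
print('pad scene',[own(plane(S,f(p,(330,195),8),.174)) for p in [(545,90),(600,55),(670,65),(640,85)]])
print('pad side',[own(plane(D,f(p,(270,140),6),.174)) for p in [(550,100),(560,65),(635,70),(628,108)]])
print('lever scene',[own(plane(S,f(p,(330,195),8),.15)) for p in [(200,90),(525,105),(200,75)]])
print('rod tri',own(tri([ray(S,f((555,40),(330,195),8)),ray(D,f((510,38),(270,140),6))])[0]))
print('lever end tri',own(tri([ray(S,f((590,112),(330,195),8)),ray(D,f((550,92),(270,140),6))])[0]))
E
```

```text
0.03 d7 [array([-45.2, -74.7,  30. ]), array([-11.2, -75.1,  30. ]), array([ -14.7, -105.2,   30. ])]
scene [array([-21.5, -80.9,  30. ]), array([-58. , -86.7,  30. ]), array([-59.5, -59.8,  30. ])]
side [array([-20.9, -68.8,  30. ]), array([-55.6, -70.7,  30. ]), array([-51.6, -58. ,  30. ])]
0.15 d7 [array([-11. ,  -9.1, 150. ]), array([ 13.8,  -9.4, 150. ]), array([ 11.3, -31.3, 150. ])]
scene [array([-168.3,  141.8,  150. ]), array([-197.2,  137.3,  150. ]), array([-198.3,  158.5,  150. ])]
side [array([-57.4,  84.9, 150. ]), array([-87.7,  83.3, 150. ]), array([-84.2,  94.4, 150. ])]
post top scene [array([-49.6, -51.9, 155. ]), array([-67.8, -55.6, 155. ]), array([-73.5, -44.3, 155. ])]
post top side [array([-37.8, -25.8, 155. ]), array([-61.3, -32.3, 155. ])]
pad scene [array([-76.9, -17.3, 174. ]), array([-72.8, -51.5, 174. ]), array([-92.8, -56.6, 174. ]), array([-95.3, -37.2, 174. ])]
pad side [array([-64.5, -19.6, 174. ]), array([-62.5, -46.2, 174. ]), array([-93.8, -50.8, 174. ]), array([-97. , -22.4, 174. ])]
lever scene [array([ 38.8,  -9.9, 150. ]), array([-43.3, -59. , 150. ]), array([ 46.9, -20.3, 150. ])]
rod tri [-32.4 -87.8 158.2]
lever end tri [-54.6 -73.  144.3]
```

```bash
python3 - <<'E'
from h import *
from workcell import monitor
s=monitor.observe()
print(go([.60,.06,.345],0.082,s));print(go([.43,.06,.345],0.082,s))
E
```

```text
(array([ 0.    ,  0.0088, -0.0008]), array([ -25. ,   -5.5, -108. ]))
(array([ 0.    ,  0.0088, -0.0008]), array([-194.3,   -5.3,  -92.6]))
```

Request:
send_rows(series="0 0.009 0 -8 -6 -36 0; 0 0.009 0 -16 -6 -72 0; 0 0.009 0 -25 -6 -108 0; 0 0.009 0 -25 -6 -108 0; 0 0.009 0 -25 -6 -108 0; 0 0.009 0 -25 -6 -108 0")

```text
clock: 6.57
position: [0.6002, 0.0603, 0.3462]
tool_rot: [-1.57, -0.001, 0.082]
force: [0.3, 1.2, -0.9]
grip_width: 0.0053
```

```bash
python3 snap.py 8 wrist
```

```text
{'clock': 6.6167, 'position': array([0.60028928, 0.06084501, 0.3459956 ]), 'tool_rot': array([-1.56996217e+00, -2.43225185e-04,  8.26496825e-02]), 'force': array([ 0.66049799,  0.24922961, -1.18331955]), 'grip_width': 0.005617708901753931, 'qpos': array([-0.49775289,  0.42584464,  0.43642877,  1.54198553, -0.18825252,
        1.21518117,  0.05275813])}
```

Request:
send_rows(series="0 0 0 -40 0 4 0; 0 0 0 -80 0 8 0; 0 0 0 -120 0 12 0; 0 0 0 -155 0 15 0; 0 0 0 -170 0 15 0; 0 0 0 -170 0 15 0; 0 0 0 -170 0 15 0; 0 0 0 -170 0 15 0")

```text
clock: 7.28
position: [0.4305, 0.0615, 0.346]
tool_rot: [-1.571, -0.001, 0.082]
force: [0.6, -0.2, -1.7]
grip_width: 0.0058
```

```bash
python3 snap.py 9 wrist scene; python3 - <<'E'
from h import *
crop('pics/wrist8.png','pics/d8.png',170,180,180,150,4)
crop('pics/wrist9.png','pics/d9.png',320,180,180,150,4)
E
```

```text
{'clock': 7.3833, 'position': array([0.43054275, 0.06103344, 0.34564545]), 'tool_rot': array([-1.57131104e+00,  1.68067832e-04,  8.13719983e-02]), 'force': array([ 0.8882608 , -0.39841407, -1.65390624]), 'grip_width': 0.005124897086779216, 'qpos': array([-0.67208444,  0.09748785,  0.43312376,  1.94202897, -0.04504931,
        1.11167983, -0.13941417])}
```

View pics/wrist9.png

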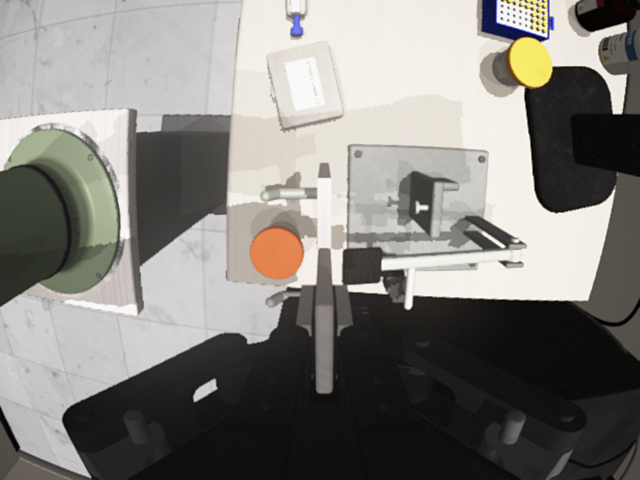

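View pics/d8.png

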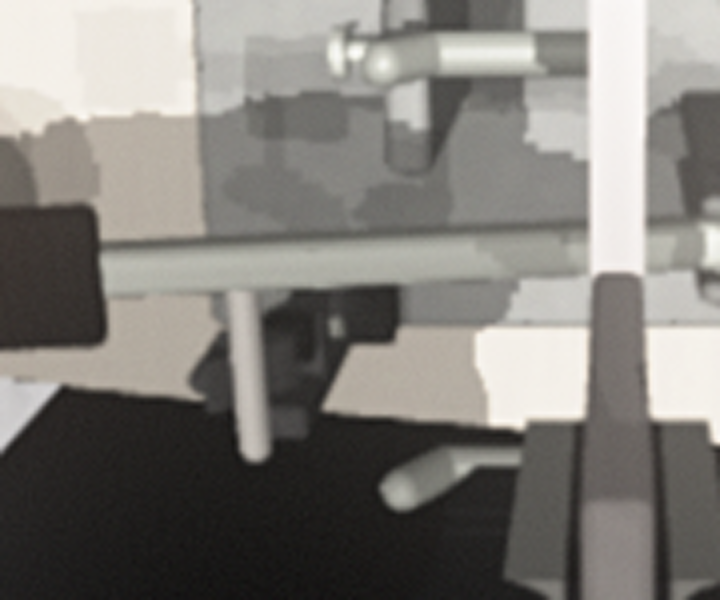

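View pics/d9.png

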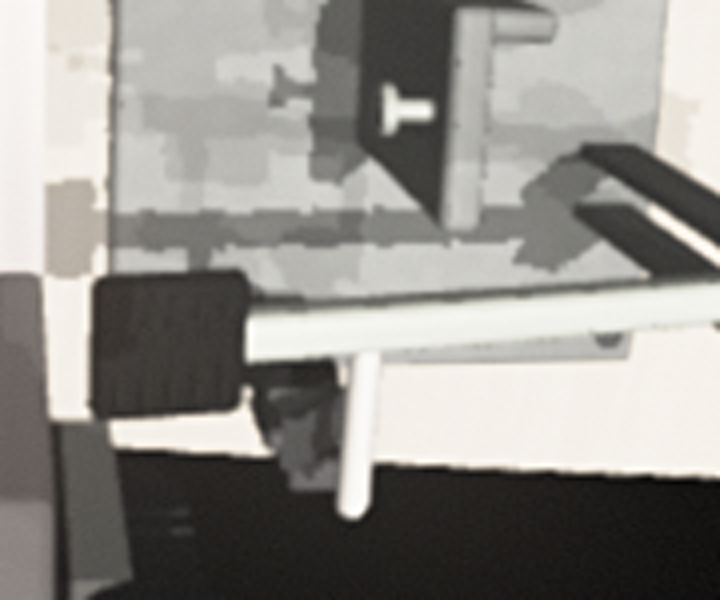

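```bash
python3 - <<'E'
from h import *
import pickle
A=pickle.load(open('cal8.pkl','rb'))['wrist'];B=pickle.load(open('cal9.pkl','rb'))['wrist']
f=lambda p,o,k=4:(p[0]/k+o[0]-.5+.5/k,p[1]/k+o[1]-.5+.5/k)
O=np.array([.5429,.0675,0]);R=Ro.from_euler('z',.082).as_matrix()
own=lambda p:((R.T@(np.array(p)-O))*1000).round(1)
for n,a,b in [('padTR',(96,206),(243,270)),('padBR',(102,344),(246,407)),('rodtip',(256,462),(352,520)),('rodroot+y?',(238,292),(362,352)),('head',(334,55),(388,110)),('levR +y',(103,245),(248,305)),('lev -y',(106,298),(250,362)),('boardFR',(388,170),(443,228))]:
    x,q=tri([ray(A,f(a,(170,180)),True),ray(B,f(b,(320,180)),True)]);print(n,own(x),x.round(4),np.round(q[0],4))
for p in [(97,280),(243,270),(246,407),(95,417)]:print(own(plane(B,f(p,(320,180)),.174,True)))
c=plane(B,f((170,344),(320,180)),.174,True);print(c,own(c))
T=O+R@np.array([-.1-.0,.0,.16]);print(T)
E
```

```text
padTR [-61.6 -25.1 164.5] [0.4835 0.0374 0.1645] 0.0001
padBR [-60.6 -55.3 172.3] [0.4871 0.0074 0.1723] 0.0005
rodtip [-30.  -90.9 158.4] [ 0.5205 -0.0256  0.1584] 0.0002
rodroot+y? [-31.  -47.7 157.3] [0.5159 0.0174 0.1573] 0.0002
head [-15.4  -0.5 105.7] [0.5275 0.0658 0.1057] 0.0005
levR +y [-60.3 -33.5 165.6] [0.4856 0.0291 0.1656] 0.0006
lev -y [-59.7 -45.6 168.9] [0.4872 0.0172 0.1689] 0.0002
boardFR [ -0.9 -29.1 115.4] [0.5444 0.0384 0.1154] 0.0
[-94.8 -24.3 174. ]
[-63.2 -22.  174. ]
[-60.8 -54.1 174. ]
[-94.6 -56.3 174. ]
[0.46786897 0.0222001  0.174     ] [-78.5 -39.  174. ]
[0.44323601 0.05930919 0.16      ]
```

```bash
cat >> h.py <<'E'
O=np.array([.5429,.0675,0]);RS=Ro.from_euler('z',.082).as_matrix()
own=lambda p:((RS.T@(np.array(p)-O))*1000).round(1)
wld=lambda x,y,z:O+RS@np.array([x,y,z])/1000
E
python3 - <<'E'
from h import *
from workcell import monitor
s=monitor.observe()
print(own(s['position']),go(wld(-32,70,345),.082,s))
E
```

```text
[-112.5    2.8  345.6] (array([ 0.0005, -0.0006, -0.0002]), array([80.5,  0.6, 67.3]))
```

Request:
send_rows(series="0 0 0 25 0 22 0; 0 0 0 50 0 44 0; 0 0 0 70 0 60 0; 0 0 0 80.5 10 67 0; 0 0 0 80.5 45 67 0; 0 0 0 80.5 80 67 0; 0 0 0 80.5 115 67 0; 0 0 0 80.5 145 67 0; 0 0 0 80.5 170 67 0; 0 0 0 80.5 182 67 0; 0 0 0 80.5 184.5 67 0; 0 0 0 80.5 184.5 67 0; 0 0 0 80.5 184.5 67 0")

```text
clock: 8.47
position: [0.5054, 0.134, 0.1618]
tool_rot: [-1.571, -0.001, 0.081]
force: [-0.7, 0.2, -0.7]
grip_width: 0.0052
```

```bash
python3 snap.py 10 scene side wrist; python3 - <<'E'
from h import *
from workcell import monitor
s=monitor.observe();print(own(s['position']))
crop('pics/scene10.png','pics/e10.png',300,150,130,140,5)
E
```

```text
{'clock': 8.6167, 'position': array([0.50531028, 0.13416493, 0.16222361]), 'tool_rot': array([-1.57024582e+00, -1.48724491e-03,  8.09903292e-02]), 'force': array([ 0.46240464,  0.2800023 , -0.41460366]), 'grip_width': 0.005216309737557258, 'qpos': array([-0.62014334,  0.49188168,  0.3329974 ,  1.9580612 , -0.23469297,
        0.72698212, -0.06669249])}
[-32.   69.5 162.2]
```

View pics/e10.png

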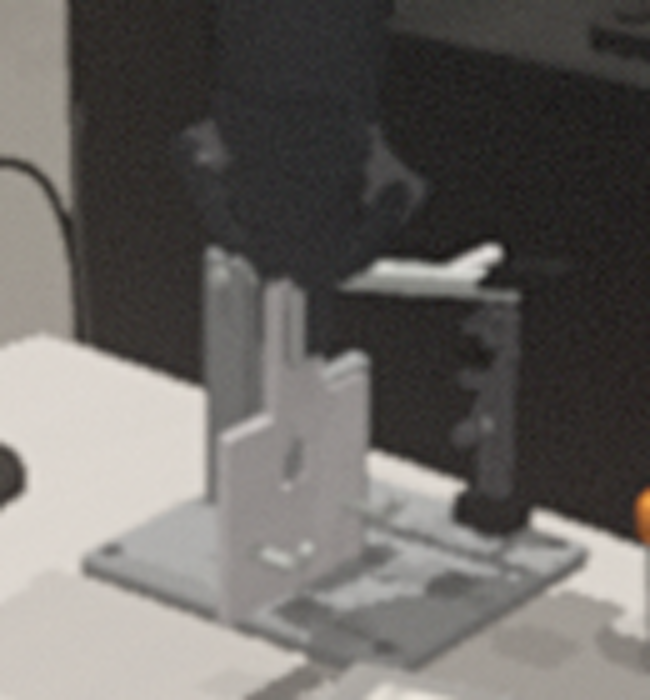

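View pics/wrist10.png

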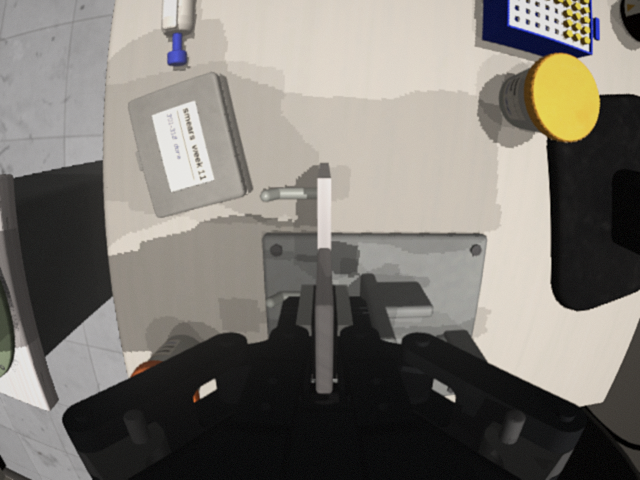

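Request:
send_rows(series="0 0 0 0 0 -20 0; 0 0 0 0 0.5 -40 0; 0 0 0 0 1 -55 0; 0 0 0 0 1 -65 0; 0 0 0 0 1 -70 0; 0 0 0 0 1 -70.5 0; 0 0 0 0 1 -70.5 0; 0 0 0 0 1 -70.5 0")

```text
clock: 9.28
position: [0.5105, 0.0647, 0.1604]
tool_rot: [-1.57, -0.0, 0.082]
force: [-0.2, 0.9, -1.9]
grip_width: 0.0051
```

```bash
python3 snap.py 11 scene side wrist; python3 - <<'E'
from h import *
from workcell import monitor
s=monitor.observe();print(own(s['position']))
crop('pics/scene11.png','pics/e11.png',310,170,120,110,6)
crop('pics/side11.png','pics/f11.png',270,130,120,100,6)
E
```

```text
{'clock': 9.4333, 'position': array([0.51040014, 0.06442323, 0.16026724]), 'tool_rot': array([-1.57064772e+00,  5.48616113e-05,  8.20127206e-02]), 'force': array([ 0.24411292, -0.45386193, -0.41355044]), 'grip_width': 0.0053244797870547695, 'qpos': array([-0.48958617,  0.48407192,  0.33288289,  1.97927156, -0.23436395,
        0.71486146,  0.06779227])}
[-32.6  -0.4 160.3]
```

View pics/e11.png

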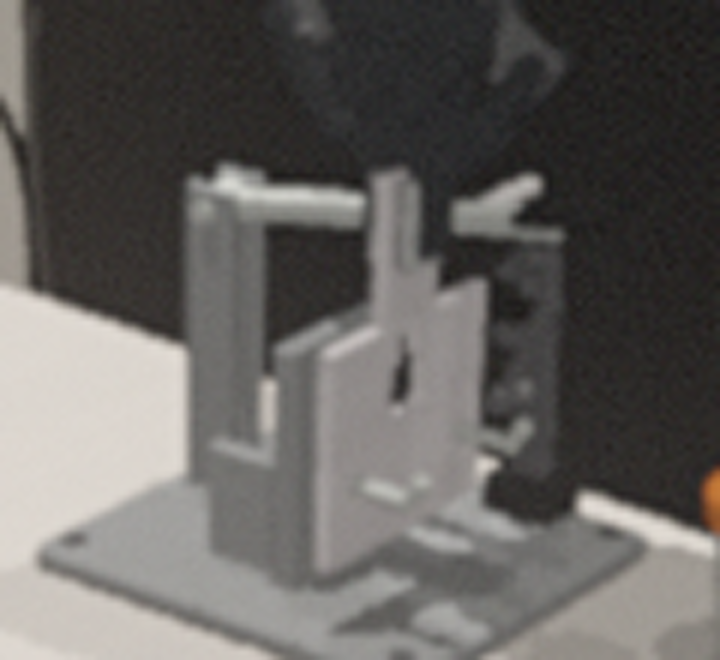

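View pics/f11.png

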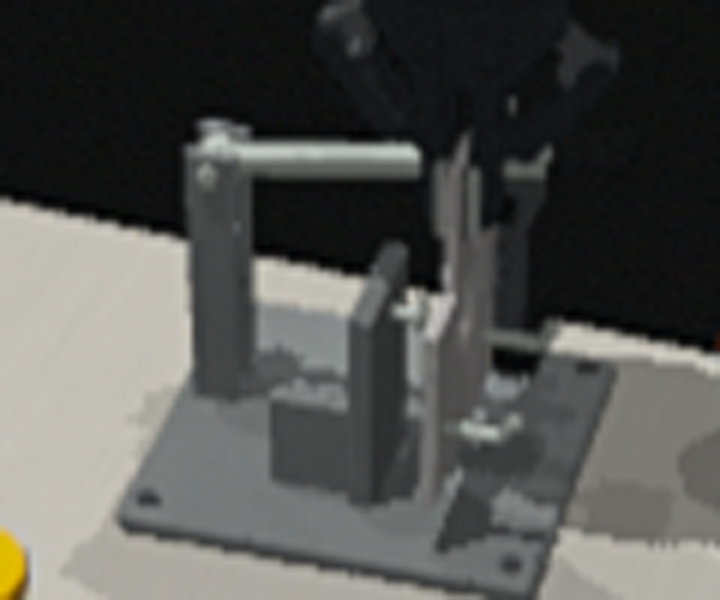

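View pics/wrist11.png

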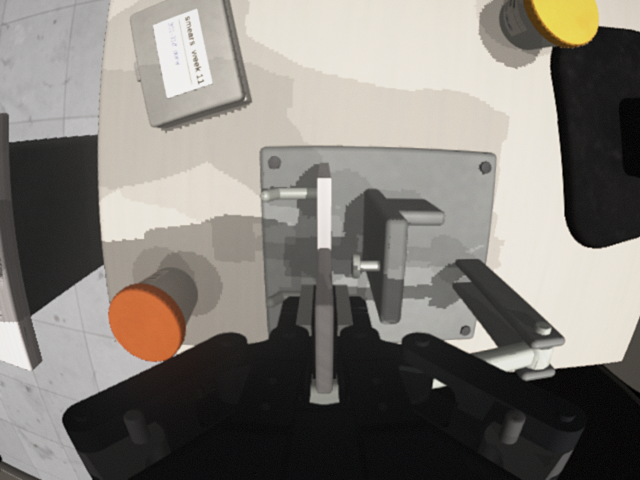

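Request:
send_rows(series="0 0 0 6 -0.5 -0.3 0; 0 0 0 12 -0.5 -0.3 0; 0 0 0 15 -0.5 -0.3 0; 0 0 0 17 -0.5 -0.3 0; 0 0 0 19 -0.5 -0.3 0; 0 0 0 19 -0.5 -0.3 0")

```text
clock: 9.93
position: [0.5297, 0.0649, 0.1607]
tool_rot: [-1.571, -0.0, 0.081]
force: [0.1, 0.4, -1.6]
grip_width: 0.0054
```

Request:
send_rows(series="0 0 0 0 0 0 0")

```text
clock: 10.02
position: [0.5294, 0.0649, 0.1607]
tool_rot: [-1.571, 0.0, 0.081]
force: [1.1, -0.6, -0.6]
grip_width: 0.0053
```

Request:
send_rows(series="0 0 0 2 0 0 0; 0 0 0 4 0 0 0; 0 0 0 6 0 0 0; 0 0 0 7.5 0 0 0; 0 0 0 8 0 0 0; 0 0 0 8 0 0 0")

```text
clock: 10.52
position: [0.5375, 0.0656, 0.1608]
tool_rot: [-1.571, -0.0, 0.081]
force: [-0.3, -0.1, -1.5]
grip_width: 0.0056
```

```bash
python3 snap.py 12 scene side wrist; python3 - <<'E'
from h import *
from workcell import monitor
s=monitor.observe();print(own(s['position']))
crop('pics/scene12.png','pics/e12.png',330,170,90,100,7)
crop('pics/side12.png','pics/f12.png',300,130,90,100,7)
crop('pics/wrist12.png','pics/d12.png',270,180,110,150,5)
E
```

```text
{'clock': 10.6667, 'position': array([0.53728481, 0.06553417, 0.16077138]), 'tool_rot': array([-1.57082310e+00,  1.50396463e-04,  8.08783007e-02]), 'force': array([ 0.63126842, -0.12200377, -1.27134248]), 'grip_width': 0.005258798201651801, 'qpos': array([-0.47210123,  0.52055239,  0.3310165 ,  1.91082452, -0.23978093,
        0.74856533,  0.07579844])}
[ -5.8  -1.5 160.8]
```

View pics/e12.png

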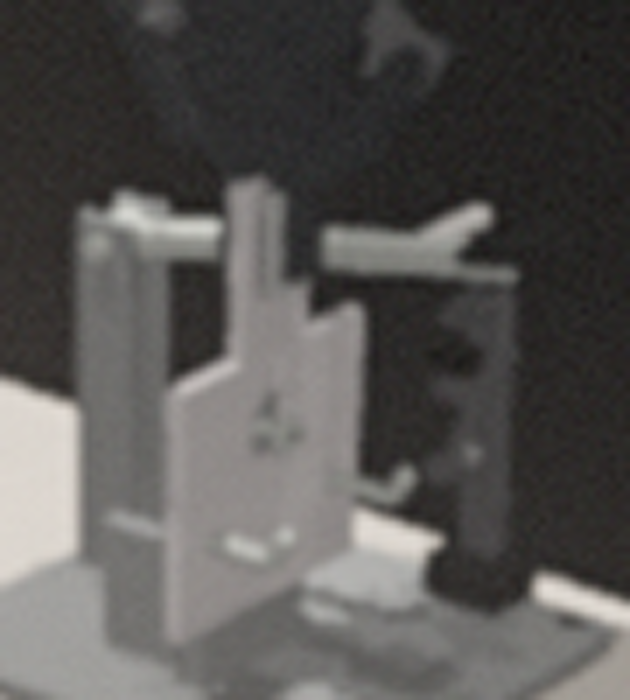

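View pics/f12.png

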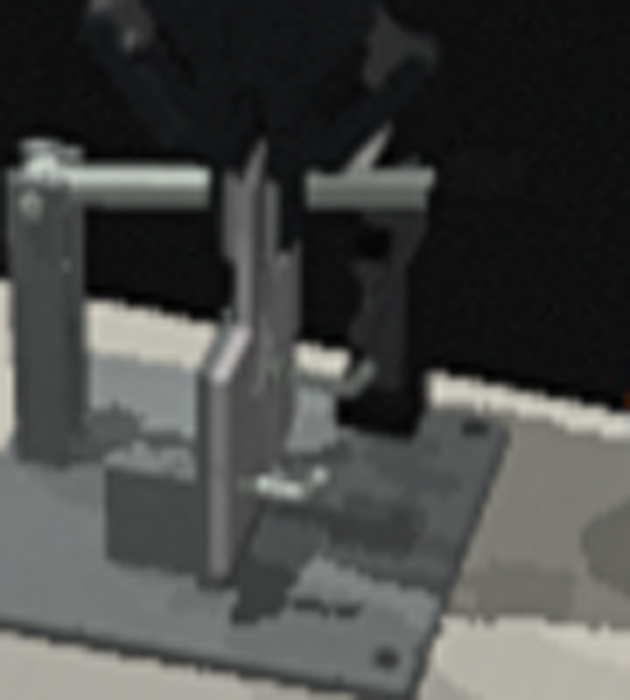

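View pics/d12.png

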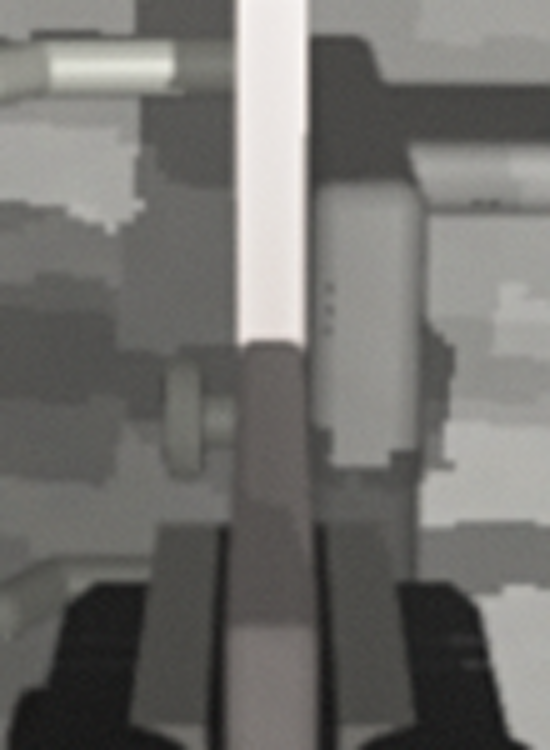

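Request:
send_rows(series="0 0 0 0 3 0 0; 0 0 0 0 6 0 0; 0 0 0 0 9 0 0; 0 0 0 0 12 0 0; 0 0 0 0 14 0 0; 0 0 0 0 14 0 0")

```text
clock: 11.17
position: [0.5372, 0.0655, 0.1463]
tool_rot: [-1.571, 0.001, 0.081]
force: [0.1, -0.5, -0.5]
grip_width: 0.0052
```

Request:
send_rows(series="0 0 0 0 1.5 0 0; 0 0 0 0 3 0 0; 0 0 0 0 4 0 0; 0 0 0 0 4 0 0")

```text
clock: 11.5
position: [0.5373, 0.0655, 0.1426]
tool_rot: [-1.571, 0.0, 0.081]
force: [0.2, -0.6, -0.8]
grip_width: 0.0052
```

Request:
send_rows(series="0 0 0 0 1 0 0; 0 0 0 0 1.5 0 0; 0 0 0 0 1.5 0 0")

```text
clock: 11.75
position: [0.5374, 0.0656, 0.1412]
tool_rot: [-1.571, 0.0, 0.081]
force: [0.1, 0.3, -1.4]
grip_width: 0.0059
```

Request:
send_rows(series="0 0 0 0 0.7 0 0; 0 0 0 0 1 0 0; 0 0 0 0 1 0 0")

```text
clock: 12.0
position: [0.5373, 0.0656, 0.1402]
tool_rot: [-1.571, 0.0, 0.081]
force: [-0.1, 0.0, -1.1]
grip_width: 0.0053
```

```bash
python3 snap.py 13 scene side wrist; python3 - <<'E'
from h import *
from workcell import monitor
s=monitor.observe();print(own(s['position']))
crop('pics/scene13.png','pics/e13.png',330,170,90,100,7)
crop('pics/wrist13.png','pics/d13.png',270,180,110,150,5)
E
```

```text
{'clock': 12.15, 'position': array([0.53738875, 0.06555537, 0.14032657]), 'tool_rot': array([-1.57081046e+00, -4.02427863e-05,  8.09436556e-02]), 'force': array([-0.65877054, -0.83699178, -0.25568591]), 'grip_width': 0.005024373097482041, 'qpos': array([-0.46058318,  0.55108766,  0.31659057,  1.92445395, -0.25438529,
        0.70458154,  0.08810773])}
[ -5.7  -1.5 140.3]
```

View pics/e13.png

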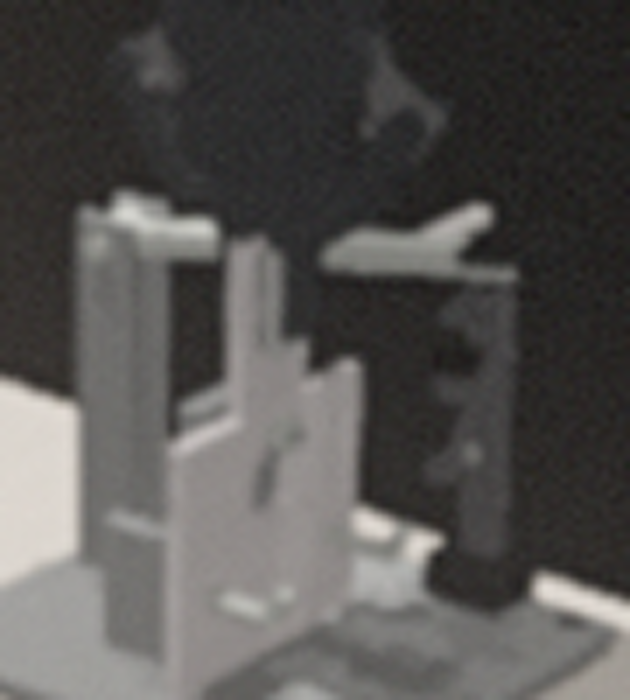

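View pics/d13.png

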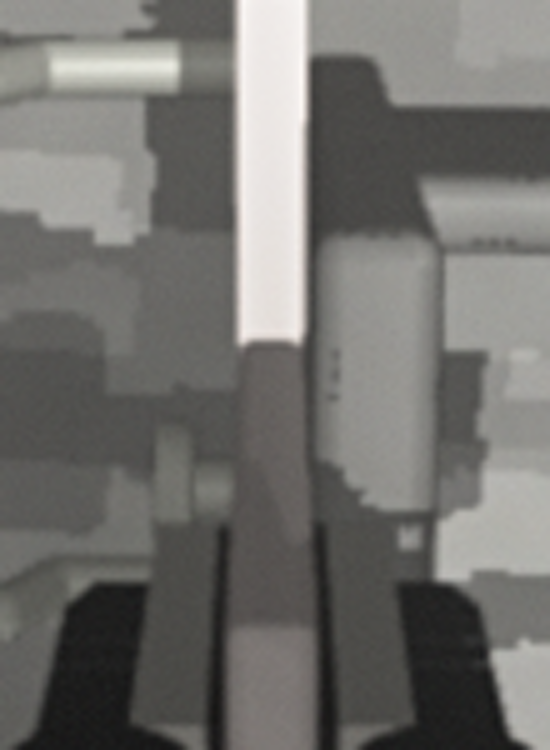

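Request:
send_rows(series="0 0 0 0 0.5 0 0; 0 0 0 0 1 0 0; 0 0 0 0 1 0 0")

```text
clock: 12.4
position: [0.5374, 0.0656, 0.1393]
tool_rot: [-1.571, -0.0, 0.081]
force: [0.4, 0.4, -0.7]
grip_width: 0.0055
```

Request:
send_rows(series="0 0 0 0 0.5 0 0; 0 0 0 0 0.7 0 0; 0 0 0 0 0.7 0 0")

```text
clock: 12.65
position: [0.5376, 0.0655, 0.1389]
tool_rot: [-1.571, -0.0, 0.081]
force: [-1.3, 0.2, 6.3]
grip_width: 0.0052
```

Request:
send_rows(series="0 0 0 0 -0.5 0 0.3; 0 0 0 0 -0.5 0 0.3; 0 0 0 0 -0.5 0 0.3; 0 0 0 0 -0.5 0 0.3; 0 0 0 0 -0.5 0 0.3; 0 0 0 0 -0.5 0 0.3")

```text
clock: 13.15
position: [0.5374, 0.0656, 0.1391]
tool_rot: [-1.571, 0.0, 0.081]
force: [0.3, 0.2, 0.6]
grip_width: 0.0256
```

```bash
python3 snap.py 14 scene wrist; python3 - <<'E'
from h import *
crop('pics/scene14.png','pics/e14.png',330,170,90,100,7)
E
```

```text
{'clock': 13.25, 'position': array([0.53734923, 0.06556   , 0.13906706]), 'tool_rot': array([-1.57083581e+00,  8.68685597e-05,  8.09664437e-02]), 'force': array([ 0.52860558,  0.39932882, -0.14089701]), 'grip_width': 0.025570548908100618, 'qpos': array([-0.45990131,  0.55300601,  0.31569048,  1.9252326 , -0.25524628,
        0.70202729,  0.08882959])}
```

View pics/e14.png

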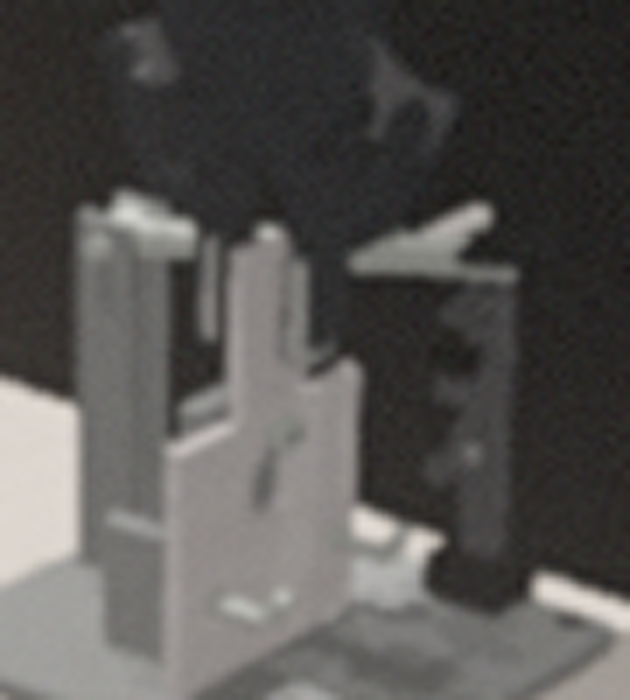

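View pics/wrist14.png

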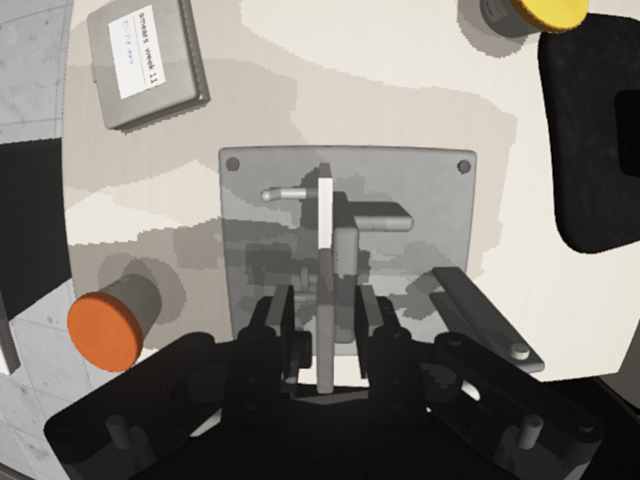

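Released and hanging. Now straight up, then to a view position at the pad's side.

Request:
send_rows(series="0 0 0 0 -10 0 0.3; 0 0 0 0 -25 0 0.3; 0 0 0 0 -45 0 0.3; 0 0 0 0 -75 0 0.3; 0 0 0 0 -110 0 0.3; 0 0 0 0 -130 0 0.3; 0 0 0 0 -130 0 0.1; 0 0 0 0 -130 0 0")

```text
clock: 13.92
position: [0.5377, 0.0657, 0.2706]
tool_rot: [-1.57, -0.002, 0.081]
force: [-0.6, 0.6, 0.0]
grip_width: 0.0024
```

```bash
python3 snap.py 15 scene side wrist; python3 - <<'E'
from h import *
from workcell import monitor
s=monitor.observe();print(own(s['position']))
crop('pics/scene15.png','pics/e15.png',330,170,90,100,7)
E
```

```text
{'clock': 14.0667, 'position': array([0.53693662, 0.06554625, 0.26850226]), 'tool_rot': array([-1.57099591e+00,  1.18600000e-03,  8.09642190e-02]), 'force': array([ 0.18551036,  0.34099063, -0.60175923]), 'grip_width': 0.00034326451109303706, 'qpos': array([-0.52266778,  0.38069497,  0.3887245 ,  1.80690274, -0.16936906,
        0.98784563,  0.01568703])}
[ -6.1  -1.5 268.5]
```

View pics/e15.png

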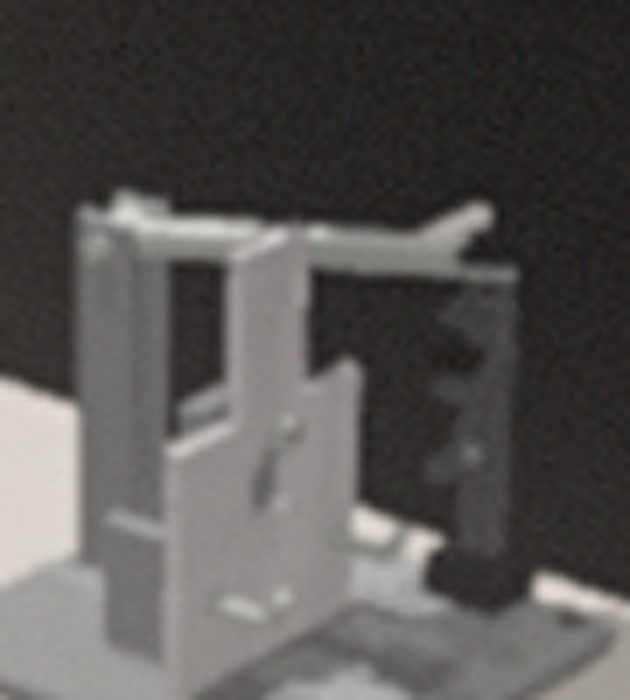

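View pics/wrist15.png

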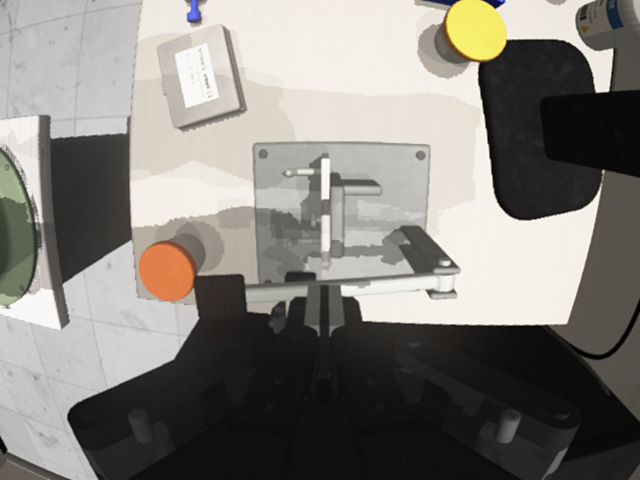

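Request:
send_rows(series="0 0 0 -25 0 -12 0; 0 0 0 -50 5 -25 0; 0 0 0 -68 20 -36 0; 0 0 0 -73 45 -37.5 0; 0 0 0 -73 63 -37.5 0; 0 0 0 -73 68 -37.5 0; 0 0 0 -73 68 -37.5 0; 0 0 0 -73 68 -37.5 0")

```text
clock: 14.73
position: [0.4679, 0.0222, 0.2013]
tool_rot: [-1.571, 0.001, 0.081]
force: [1.2, -0.8, 0.5]
grip_width: -0.0001
```

```bash
python3 snap.py 16 scene side; python3 - <<'E'
from h import *
from workcell import monitor
s=monitor.observe();print(own(s['position']))
crop('pics/scene16.png','pics/e16.png',330,150,110,110,6)
crop('pics/side16.png','pics/f16.png',280,120,110,110,6)
E
```

```text
{'clock': 14.8333, 'position': array([0.46819516, 0.02235845, 0.20179922]), 'tool_rot': array([-1.57080596e+00, -8.48498140e-04,  8.10472909e-02]), 'force': array([ 0.70625967, -0.68741214, -0.07999174]), 'grip_width': -0.00028034555736965904, 'qpos': array([-0.47565021,  0.35255711,  0.37989262,  2.0563199 , -0.18612643,
        0.7638584 ,  0.09898111])}
[-78.2 -38.9 201.8]
```

View pics/e16.png

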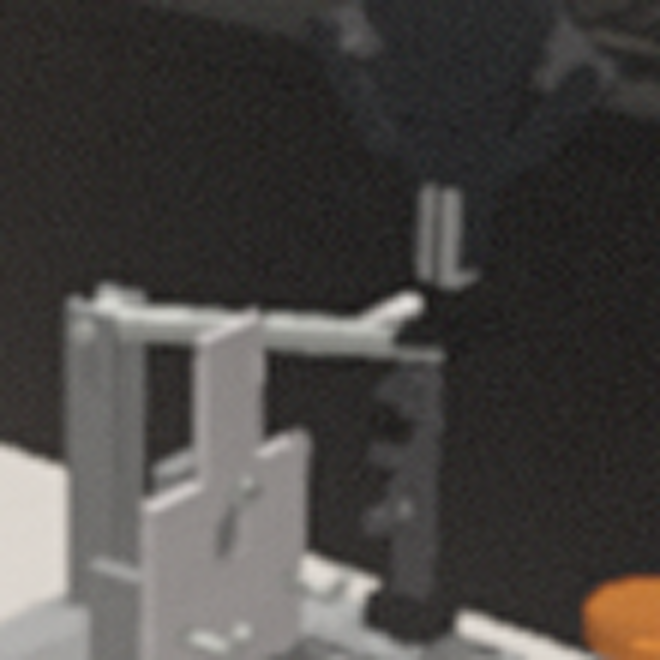

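View pics/f16.png

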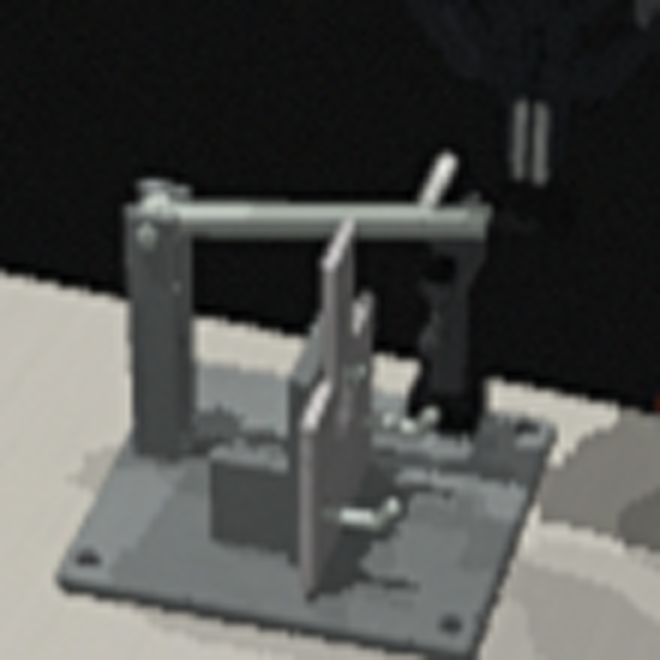

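Request:
send_rows(series="0 0 0 0 4 0 0; 0 0 0 0 8 0 0; 0 0 0 0 11 0 0; 0 0 0 0 14 0 0; 0 0 0 0 17 0 0; 0 0 0 0 20 0 0; 0 0 0 0 20 0 0")

```text
clock: 15.42
position: [0.4675, 0.0222, 0.1806]
tool_rot: [-1.571, 0.001, 0.081]
force: [-1.6, -0.5, 4.9]
grip_width: 0.0
```

Request:
send_rows(series="0 0 0 0 3 0 0; 0 0 0 0 6 0 0; 0 0 0 0 9 0 0; 0 0 0 0 12 0 0; 0 0 0 0 15 0 0; 0 0 0 0 18 0 0; 0 0 0 0 21 0 0; 0 0 0 0 24 0 0; 0 0 0 0 24 0 0")

```text
clock: 16.17
position: [0.467, 0.0222, 0.1568]
tool_rot: [-1.571, 0.001, 0.081]
force: [-5.1, 0.0, 8.4]
grip_width: 0.0001
```

Request:
send_rows(series="0 0 0 0 1.5 0 0; 0 0 0 0 3 0 0; 0 0 0 0 4 0 0; 0 0 0 0 4 0 0")

```text
clock: 16.5
position: [0.467, 0.0222, 0.1531]
tool_rot: [-1.571, 0.001, 0.081]
force: [-5.9, -0.9, 10.5]
grip_width: 0.0
```

Request:
send_rows(series="0 0 0 0 1.5 0 0; 0 0 0 0 3 0 0; 0 0 0 0 3 0 0")

```text
clock: 16.75
position: [0.467, 0.0222, 0.1501]
tool_rot: [-1.571, 0.001, 0.081]
force: [-6.3, -0.4, 11.2]
grip_width: 0.0002
```

Request:
send_rows(series="0 0 0 0 1.5 0 0; 0 0 0 0 3 0 0; 0 0 0 0 3 0 0")

```text
clock: 17.0
position: [0.467, 0.0222, 0.1471]
tool_rot: [-1.571, 0.001, 0.081]
force: [-8.2, -0.8, 10.7]
grip_width: -0.0
```

Request:
send_rows(series="0 0 0 0 1.5 0 0; 0 0 0 0 3 0 0; 0 0 0 0 3 0 0")

```text
clock: 17.25
position: [0.467, 0.0222, 0.1441]
tool_rot: [-1.571, 0.001, 0.081]
force: [-7.6, -0.5, 11.0]
grip_width: 0.0002
```

Request:
send_rows(series="0 0 0 0 1.5 0 0; 0 0 0 0 3 0 0; 0 0 0 0 3 0 0")

```text
clock: 17.5
position: [0.4671, 0.0222, 0.1411]
tool_rot: [-1.571, 0.001, 0.081]
force: [-6.0, -0.4, 10.1]
grip_width: -0.0002
```

Request:
send_rows(series="0 0 0 0 1.5 0 0; 0 0 0 0 3 0 0; 0 0 0 0 3 0 0")

```text
clock: 17.75
position: [0.4672, 0.0222, 0.1381]
tool_rot: [-1.571, 0.001, 0.081]
force: [-5.8, -0.2, 8.4]
grip_width: -0.0001
```

```bash
python3 snap.py 17 scene side wrist; python3 - <<'E'
from h import *
from workcell import monitor
s=monitor.observe();print(own(s['position']))
crop('pics/scene17.png','pics/e17.png',330,150,110,110,6)
crop('pics/side17.png','pics/f17.png',280,120,110,110,6)
E
```

```text
{'clock': 17.9, 'position': array([0.46716089, 0.02218153, 0.13813898]), 'tool_rot': array([-1.57068082e+00,  1.03542342e-03,  8.07907352e-02]), 'force': array([-4.85650741, -0.03742426,  8.55364813]), 'grip_width': -0.0001941197604346913, 'qpos': array([-0.42593493,  0.46007216,  0.32656135,  2.10957395, -0.25186675,
        0.60918872,  0.15763039])}
[-79.2 -39.  138.1]
```

View pics/e17.png

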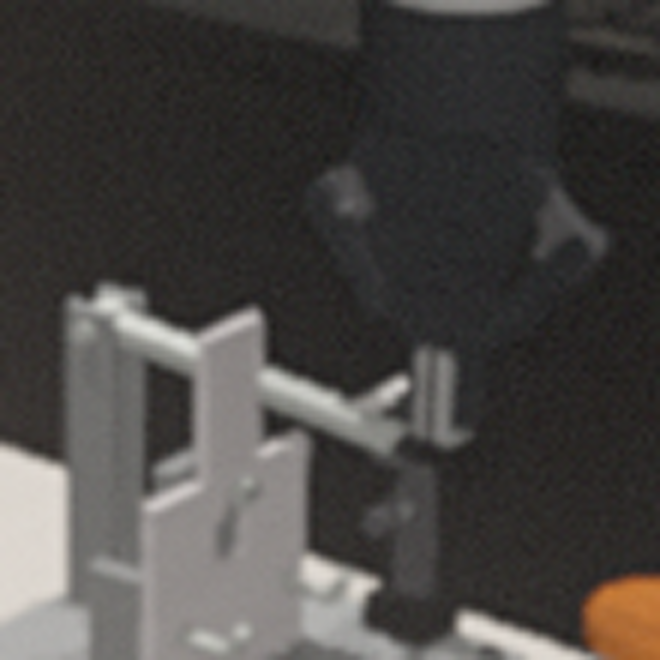

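View pics/f17.png

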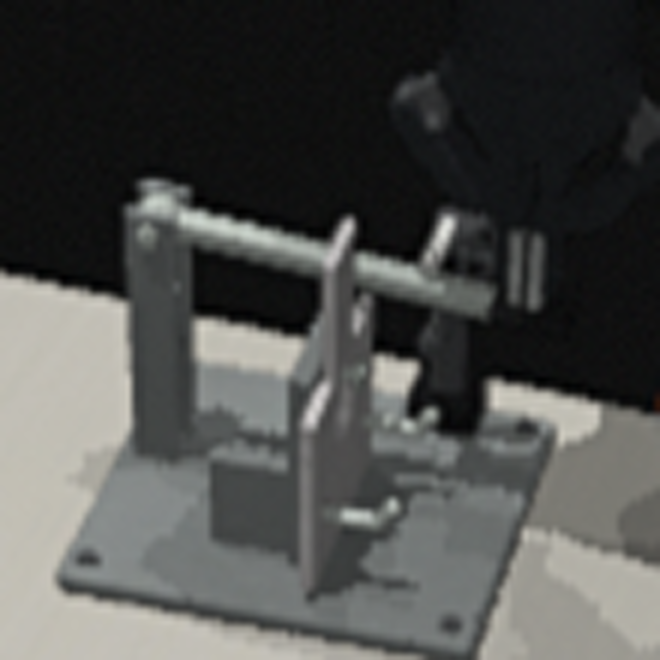

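View pics/wrist17.png

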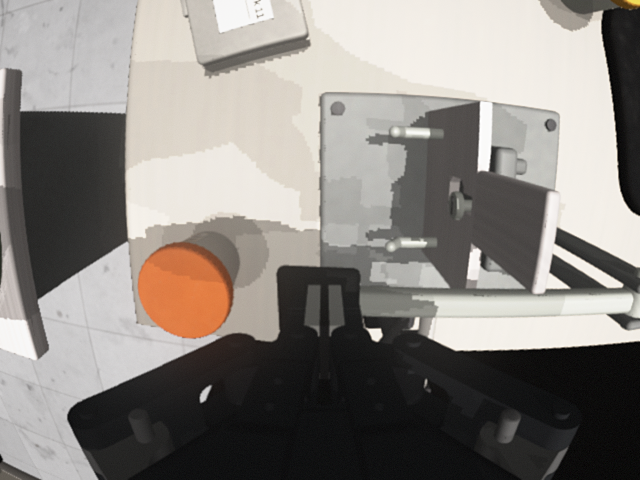

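Request:
send_rows(series="0 0 0 0 1 0 0; 0 0 0 0 2 0 0; 0 0 0 0 2 0 0")

```text
clock: 18.15
position: [0.4673, 0.0222, 0.1362]
tool_rot: [-1.571, 0.001, 0.081]
force: [-4.9, -1.0, 10.3]
grip_width: -0.0
```

Request:
send_rows(series="0 0 0 0 1 0 0; 0 0 0 0 2 0 0; 0 0 0 0 2 0 0")

```text
clock: 18.4
position: [0.4674, 0.0222, 0.1342]
tool_rot: [-1.571, 0.001, 0.081]
force: [-4.7, -1.2, 10.1]
grip_width: 0.0002
```

Request:
send_rows(series="0 0 0 0 1 0 0; 0 0 0 0 2 0 0; 0 0 0 0 2 0 0")

```text
clock: 18.65
position: [0.4675, 0.0222, 0.1322]
tool_rot: [-1.571, 0.0, 0.081]
force: [-3.2, -0.3, 8.0]
grip_width: -0.0
```

Request:
send_rows(series="0 0 0 0 1 0 0; 0 0 0 0 2 0 0; 0 0 0 0 2 0 0")

```text
clock: 18.9
position: [0.4677, 0.0222, 0.1303]
tool_rot: [-1.571, -0.0, 0.081]
force: [-4.1, -0.5, 12.0]
grip_width: 0.0001
```

Request:
send_rows(series="0 0 0 0 1 0 0; 0 0 0 0 2 0 0; 0 0 0 0 2 0 0")

```text
clock: 19.15
position: [0.4679, 0.0222, 0.1284]
tool_rot: [-1.571, -0.0, 0.081]
force: [-3.4, -0.1, 11.8]
grip_width: -0.0002
```

Request:
send_rows(series="0 0 0 0 1 0 0; 0 0 0 0 2 0 0; 0 0 0 0 2 0 0")

```text
clock: 19.4
position: [0.4681, 0.0223, 0.1265]
tool_rot: [-1.571, -0.001, 0.081]
force: [-3.1, -0.7, 16.3]
grip_width: 0.0005
```

Request:
send_rows(series="0 0 0 0 1 0 0; 0 0 0 0 2 0 0; 0 0 0 0 2 0 0")

```text
clock: 19.65
position: [0.4683, 0.0223, 0.1247]
tool_rot: [-1.571, -0.001, 0.081]
force: [-2.7, -0.2, 21.1]
grip_width: -0.0001
```

Request:
send_rows(series="0 0 0 0 0.5 0 0; 0 0 0 0 1 0 0; 0 0 0 0 1 0 0")

```text
clock: 19.9
position: [0.4684, 0.0223, 0.1239]
tool_rot: [-1.57, -0.002, 0.081]
force: [-4.5, 0.1, 23.8]
grip_width: -0.0002
```

Request:
send_rows(series="0 0 0 0 -2 0 0; 0 0 0 0 -4 0 0; 0 0 0 0 -8 0 0; 0 0 0 0 -12 0 0; 0 0 0 0 -12 0 0; 0 0 0 0 -12 0 0")

```text
clock: 20.4
position: [0.4678, 0.0223, 0.1351]
tool_rot: [-1.571, -0.0, 0.081]
force: [-0.3, 1.1, -0.4]
grip_width: -0.0003
```

```bash
python3 snap.py 18 scene side; python3 - <<'E'
from h import *
crop('pics/scene18.png','pics/e18.png',330,150,110,110,6)
crop('pics/side18.png','pics/f18.png',280,120,110,110,6)
E
```

```text
{'clock': 20.5, 'position': array([0.4676247 , 0.02230766, 0.13489158]), 'tool_rot': array([-1.57086289e+00,  1.24907079e-04,  8.10134790e-02]), 'force': array([-0.38396894,  0.05284802, -0.22338305]), 'grip_width': 0.00020872530412067061, 'qpos': array([-0.42332383,  0.46612157,  0.32324214,  2.11125876, -0.25525714,
        0.60061469,  0.16052431])}
```

View pics/e18.png

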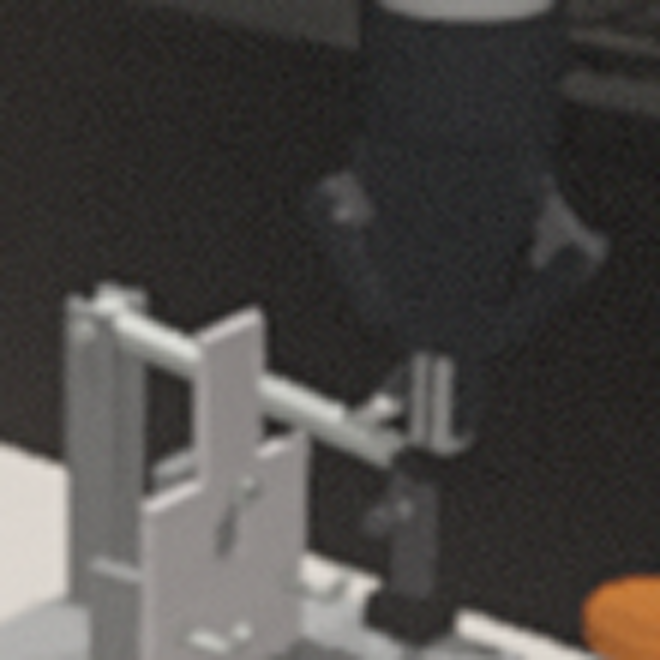

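View pics/f18.png

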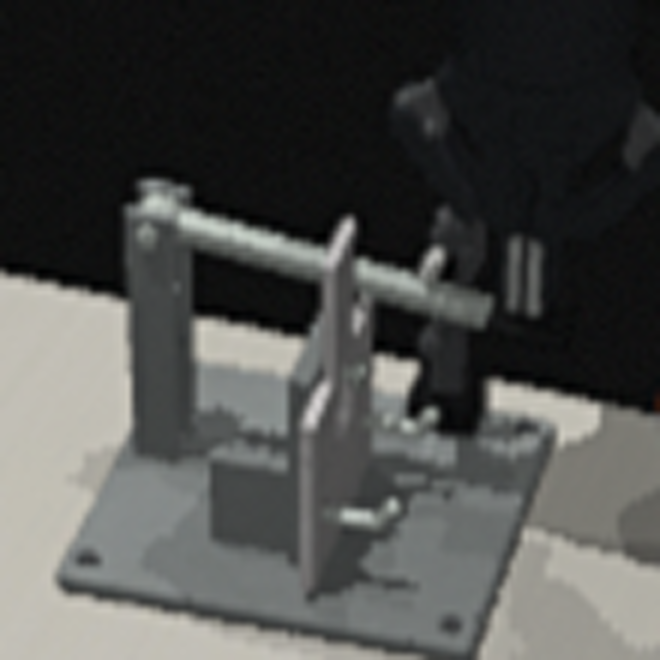

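Force is zero and the lever stays down: latched. I retract and check the final state.

Request:
send_rows(series="0 0 0 0 -20 0 0; 0 0 0 -10 -50 0 0; 0 0 0 -30 -85 0 0; 0 0 0 -40 -120 0 0; 0 0 0 -40 -150 0 0; 0 0 0 -40 -150 0 0; 0 0 0 -40 -150 0 0; 0 0 0 -40 -150 0 0; 0 0 0 -40 -150 0 0; 0 0 0 -40 -150 0 0")

```text
clock: 21.33
position: [0.4274, 0.0189, 0.2841]
tool_rot: [-1.571, 0.002, 0.081]
force: [0.7, -0.1, 0.7]
grip_width: 0.0
```

```bash
python3 snap.py 19 scene side wrist; python3 - <<'E'
from h import *
crop('pics/scene19.png','pics/e19.png',330,190,110,100,6)
E
```

```text
{'clock': 21.4833, 'position': array([0.42762106, 0.01893922, 0.28454206]), 'tool_rot': array([-1.57127468e+00,  1.16652358e-03,  8.07793390e-02]), 'force': array([1.08010783, 0.02628258, 0.00702357]), 'grip_width': -1.5036749992785337e-05, 'qpos': array([-0.56237822,  0.15796534,  0.4318604 ,  2.04880705, -0.08042006,
        0.95183867, -0.00767762])}
```

View pics/e19.png

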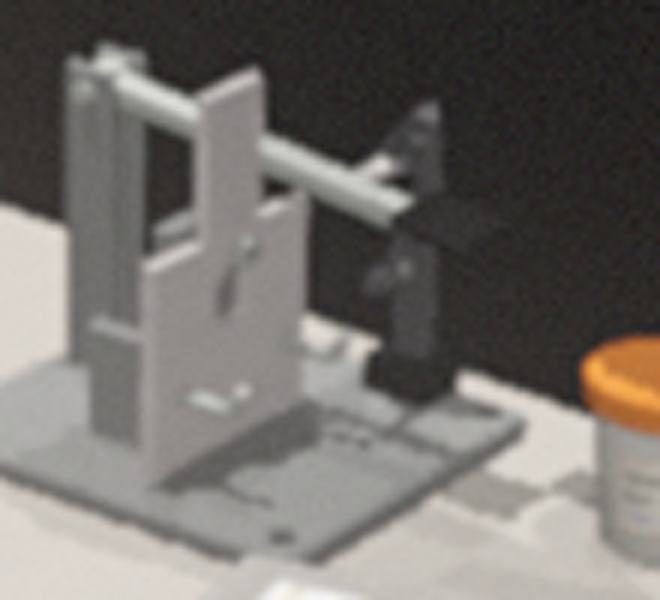

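View pics/side19.png

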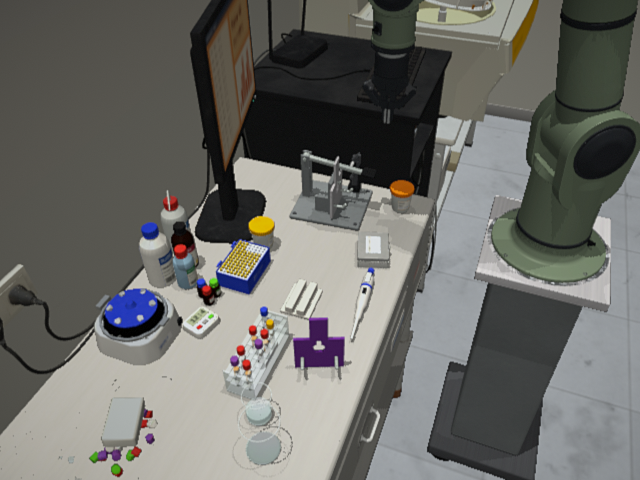

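View pics/wrist19.png

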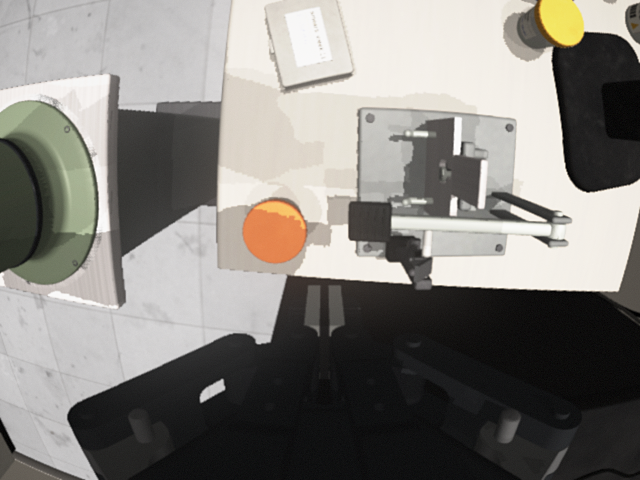

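```bash
python3 -c "
from workcell import bot
print(bot.job_done())"
```

```text
the job is handed in; nothing more can be done
None
```

The hanger is hanging on the stand's screw, slid fully down the narrow slot, and the lever is latched down. I handed the job in at about 21.5 s of the 48 s allowed.

- **Hanger:** I lifted it out of its rest and moved it sideways in under the lever. I then passed the keyhole over the screw head and lowered it until it met the shank, at about 6 N. The tool height at that contact was about 1.4 mm lower than I had worked out from the images, which is within the camera error. After I let go, the scene, side and wrist pictures showed it upright, with the screw head in front of the slot.
- **Lever:** I pressed the pad straight down in small steps and stopped at 23.8 N, well under the 45 N limit. When I backed off 12 mm the force read zero. The lever was still down about a second after I let go, at roughly 0.33 rad by my estimate from the tool height.
- **Surroundings:** The cups, slide box and pipette look unmoved in the last pictures. The gripper is clear of everything, with the wrist force near zero.

One oddity: the pressing force dipped to about 8 N twice partway through the stroke, with the lever sliding sideways against the fingertips. It then rose normally to the stop.

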